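Set up the folding plaque stand and lock it with the table marker

TASK

Set up the plaque stand: swing its folded leaf up and over until it snaps fully open. Next, before any plaque goes on, slide the gilded marker plate over the bed the leaf has uncovered until its hole sits over the pin and it drops flat on the bed, so that the leaf cannot fold back. Then lay every crimson plaque on the table flat on the open leaf, side by side, none on another or hanging over an edge, and leave the ashtray where it is.

Things in the scene. Friction and masses are not known exactly. Their poses are not given: they have to be found in the camera images.
- stand: Fixed base of the folding plaque stand. Origin on the table under the middle of the hinge line (34 mm up); x along the hinge, away from the robot; y to the open side. End cheeks at x +-110 mm, 44 mm high. Bed: flat steel slab at x +-102, y -158 to -12 mm, its top 6 mm above the table, with the pin in it. Two props (x +-75, y 128 mm) under the open leaf.
- leaf (a joint): Angle of the leaf: 0 folded over the bed, pi/2 upright, 2.88 fully open on the stand's +y side. Over-centre: below about 1.5 it snaps shut, above it snaps open by itself. Lifting it at the rod takes 3 to 4 N. The leaf is a dark wood panel 204 mm along the hinge, 8 mm thick, 6 to 155 mm from the hinge line. Open, it slopes 0.26 rad, rising from the hinge; friction holds plaques on it.
- rod (a point): Grip point of the leaf's handle: a round brass rod 12 mm thick, parallel to the hinge, 135 mm from the hinge line, sticking out 58 mm beyond the leaf's end towards the robot. It moves with the leaf (34 mm above the table when folded). Pinch it from above and lead it round the hinge: it turns in the grip. This point is at stand x = -138 mm, 36 mm clear of the leaf's end.
- face (a point): Centre of the leaf's display face (under it when folded, on top when open). Axes turn with the leaf: x as stand x; +y to the hinge line, 80.5 mm away; -z is out of the face, up when open. The face spans x +-102, y +-74 mm, the last 9 mm at the hinge a brass ledge 12 mm high. A plaque lying on it is centred at z = -6 mm. Room for four, at x +-50, y +-34 mm.
- pin (a point): Tip of the fixed steel pin in the bed, 85 mm from the hinge line (stand x = 0, y = -85 mm), 18 mm above the table. The pin is 12 mm thick, stands 12 mm above the bed, and its upper 4 mm taper to 6 mm.
- marker: Gilded brass table marker: plate 110 (x) x 70 (y) x 6 mm, 180 g, origin under its centre. Through hole 18 mm wide at x = +30 mm; upright grip fin 34 (x) x 12 (y) mm at x = -18 mm, up to 36 mm above the underside. Fully down on the bed its underside is 6 mm above the table; on the pin's tip, 18 mm. It fits the bed with its x along the hinge, either way round.
- marker_hole (a point): Centre of the marker's hole, at the level of its underside.
- plaque1: Square crimson plaque 60 x 60 x 12 mm, 60 g, origin at its centre, x and y along its sides, lying flat on the table at the start (may be absent).
- plaque2: Square crimson plaque 60 x 60 x 12 mm, 60 g, origin at its centre, x and y along its sides, lying flat on the table at the start (may be absent).
- plaque3: Square crimson plaque 60 x 60 x 12 mm, 60 g, origin at its centre, x and y along its sides, lying flat on the table at the start (may be absent).
- plaque4: Square crimson plaque 60 x 60 x 12 mm, 60 g, origin at its centre, x and y along its sides, lying flat on the table at the start (may be absent).
- ashtray: Round smoked crystal ashtray, 100 mm wide, 35 mm high, origin under its centre. Leave alone.
There are look-alikes about, which are no part of the job. What is shaped like the plaque1 but blue or purple is not meant.

How it is judged:
By the outcome, as a careful person would: the job done as asked, in the order asked, and still so for the second after the job is handed in, with the robot touching nothing.
Of plaque1, plaque2, plaque3, plaque4 only 3 to 4 are there at a start; the rules pass over those that are not, and their reading is None.
At some moment in a run one of plaque1, plaque2, plaque3, plaque4, marker may be knocked a few centimetres aside while the robot is not near it.
Once in a run the grip may slacken for a moment while it holds something.
It also fails if it takes over 210 s, if anything falls off the work surface, if the arm or the gripper's body presses on something with over 40 N, if the wrist force passes 120 N, or if a joint passes its speed limit or range.

ROBOT

A 6-joint arm with a two-finger parallel gripper is mounted at the origin on the work surface. World frame = base frame: x ahead of the robot, y to its left, z up, the work surface at z = 0. Lengths are in m, angles in degrees, forces in N, time in s.
With the tool pointing down it reaches from about 0.275 to 0.75 m from the base axis. Payload 10.2 kg.
Tool frame: the origin (TCP) lies between the finger pads; the fingertips stand r.nose_length ahead of it and the grasp point (between the pads) lies 2 mm behind it (r.nose_length is the distance from the TCP to the fingertips, in m); z points along the fingers, y is the line along which they close (so a half turn about z gives the same grasp; the last joint's range is limited). The gripper opens to 85 mm and grips with 20 to 120 N. Pads are 22 mm wide; open, the fingers measure 114 mm over their backs; the gripper's body (76 mm by 85 mm) begins 54 mm behind the grasp point. The pads swing forward as they close: fully open they stand 13 mm farther back than shut.
Start: joints at [59.106, 17.928, 85.812, -0, 76.261, -12.8], TCP at [0.163, 0.499, 0.248] pointing down, gripper open.
Joint ranges: [-168.41, 168.41], [-55.51, 124.54], [10.69, 146.95], [-70.63, 250.63], [1, 178], [-165.06, 165.06]. Speed limits (degrees/s): [136.94, 136.94, 172.46, 180, 180, 180].

INTERFACE

Orientations are given as a 3x3 rotation matrix whose columns are the frame's x, y, z axes.
In Python, from workcell import r gives the robot as it stands.
- The arm moves only by the tool send_rows, never from a script. Its argument "deltas" is a list of rows, each an object with "slide": the shift along the tool's x, y, z as a fraction of full scale, a list of three; "rot": the turn, a rotation vector about the tool's x, y, z as a fraction of full scale, a list of three; "hand": the gripper's target within -1 to 1 (fully open at 1, half-way at 0, shut at -1). In form: [{"slide": [dx, dy, dz], "rot": [ax, ay, az], "hand": hand}, ...]. A call has 1 to 20 rows; each row shifts and turns the commanded pose from where the row before left it, along the tool's axes as they then stand; what a row does not reach is not made up. Full scale, the value 1, is 0.1 m for a shift and 90 degrees for a turn. A row lasts 1/10 s, in which the tool goes at most 50 mm and 8.59 degrees, less where a joint would pass 70% of its speed; a pose out of reach is approached as far as the arm can. A call with a number of a shift or a turn outside -1 to 1 is refused whole. A call with a gripper value outside its range is refused whole. The fingers move at their own pace and stop on an object; the grip force is fixed at half the most. Time passes only in rows, so rows that do not move let the fingers close. It gives the time, the measured TCP pose, the force, the opening and the grip force at its end, in the units of the state.
- r.read_state(): the state, without advancing time (a new reading comes with each control period).
- r.grab_frame(name): name is "scene" or "side" or "wrist"; returns the picture (420x560x3 uint8, blue, green, red); there is no depth.
- r.camera_info(name): a dict with "camera_matrix" (3x3 intrinsics, pixels), "R" (3x3) and "t" (3): a world point X has camera coordinates R X + t. Camera axes: x right, y down, z forward; pixel columns grow to the right and rows downward; lengths in m; the calibration is good to about 2 mm. A picture is of the moment at which its call begins: read the wrist's pose just before it. camera_info takes no time and is no camera call; for the wrist camera it gives the pose at the moment of the call.
- r.close_job(): hands the job in; it is judged then, once.
The state is a dict: "time": time; "joint_pos": joint angles; "joint_velocities": joint speeds; "effort": joint torques, N m; "tcp_pos": TCP position; "eef_rot": TCP orientation; "contact_force": force on the tool from outside, world axes, zero at the start; "ft_torque": the same for the moment, N m; "finger_gap": opening from 0.0 (shut) to 1.0 (fully open); "gripper_force": force on a finger pad.
Only numpy, scipy, OpenCV 4.12 (cv2) and the standard library are available. Lean on these libraries where they do the work, as an engineer would, in place of code of your own. Each camera call takes 0.05 s, during which the arm holds its last target. There are 200 camera calls.

## Working session

There is one attempt and no reset: what is moved stays moved. The work goes in short steps, Python scripts to look and compute and a tool call to move; the robot and the scene stay as the last step left them, time stands still between calls to the robot, and variables do not carry over. Pictures are saved under pics/ and viewed, at most 14 in all, crops included, and the job is handed in when it is done.

Besides the shell and the picture viewer there is one more tool, called after ">>>" as name([rows], argument=value, ...), one row to a line, values as JSON. send_rows: Moves the arm, as the interface text tells. Its arguments: {"type":"object","properties":{"deltas":{"type":"array"}},"required":["deltas"]}

```bash
mkdir -p pics; ls; python3 - <<'E'
from workcell import r
import cv2
s=r.read_state(); print(s, r.nose_length)
for n in("scene","side"):
    cv2.imwrite(f"pics/{n}0.png",r.grab_frame(n)); c=r.camera_info(n); print(n,c)
a=cv2.imread("pics/scene0.png")
E
```

```text
pics
{'time': 0.0, 'joint_pos': array([ 5.91071952e+01,  1.79596787e+01,  8.58548478e+01, -3.36028185e-04,
        7.62635638e+01, -1.27982086e+01]), 'joint_velocities': array([-0.046162  ,  0.04317321,  0.03177438,  0.05452457, -0.06241439,
       -0.04564464]), 'effort': array([ 2.97016859e-04, -4.12268937e+01, -2.59743226e+01, -1.73308385e-04,
        3.99286626e-03, -3.21708023e-05]), 'tcp_pos': array([0.16292381, 0.49881506, 0.24772748]), 'eef_rot': array([[-9.50545359e-01,  3.10584991e-01, -6.94885483e-04],
       [ 3.10585627e-01,  9.50544682e-01, -1.17249599e-03],
       [ 2.96360044e-04, -1.33033207e-03, -9.99999071e-01]]), 'contact_force': array([-0.14773942,  0.61822142, -0.39945557]), 'ft_torque': array([0.00638607, 0.04758323, 0.01709298]), 'gripper_force': 0.0, 'finger_gap': 0.9976759460781798} 0.017
scene {'camera_matrix': array([[466.27881802,   0.        , 280.41701491],
       [  0.        , 466.27881802, 214.32139042],
       [  0.        ,   0.        ,   1.        ]]), 'R': array([[-0.47673377,  0.87904703,  0.00110962],
       [ 0.49990058,  0.27214906, -0.82221305],
       [-0.72306592, -0.39142203, -0.56917877]]), 't': array([ 0.28564754, -0.24110733,  1.78497818])}
side {'camera_matrix': array([[420.59442303,   0.        , 274.52563924],
       [  0.        , 420.59442303, 216.01247045],
       [  0.        ,   0.        ,   1.        ]]), 'R': array([[ 0.88953598, -0.45678789, -0.00839996],
       [-0.35338219, -0.6762808 , -0.64634766],
       [ 0.28956305,  0.5779179 , -0.76299682]]), 't': array([-0.51065048,  0.20473389,  1.22787909])}
```

View pics/scene0.png

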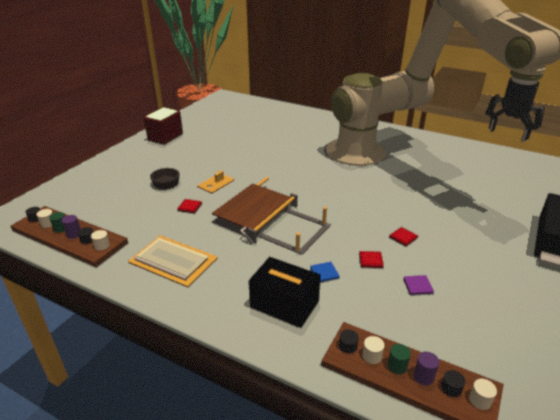

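View pics/side0.png

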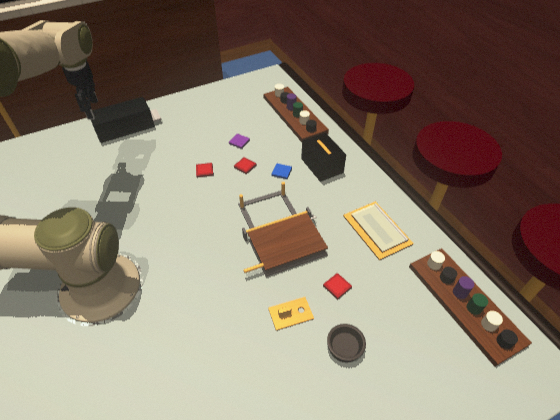

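The side view shows three crimson plaques at (205,170), (245,165) and (337,286). Their scene positions are (403,236), (371,259) and (190,206).

What could be mistaken for what I want:
- **Plaques:** blue at scene (324,271) and purple at (418,285). Neither is meant.
- **Marker:** scene (216,183) has the fin and hole, so it is the marker. The gilt-framed tray at (173,260) is not.
- **Handle:** the rod is at scene (262,183) / side (254,268). The two brass posts at scene (325,214) and (298,241) are the props.

```bash
cat > h.py <<'E'
import cv2, numpy as np
from workcell import r
def look(n,save=None):
    if n=="wrist": r.read_state()
    c=r.camera_info(n); im=r.grab_frame(n)
    if save: cv2.imwrite(f"pics/{save}.png",im)
    return im,c
def ray(c,uv):
    d=np.linalg.inv(c["camera_matrix"])@[uv[0],uv[1],1.]
    R=c["R"]; return -R.T@c["t"], R.T@d
def onplane(c,uv,z):
    o,d=ray(c,uv); return o+d*(z-o[2])/d[2]
def tri(c1,p1,c2,p2):
    o,d=ray(c1,p1); e,f=ray(c2,p2)
    s,_,_,_=np.linalg.lstsq(np.c_[d,-f],e-o,rcond=None)
    a,b=o+d*s[0],e+f*s[1]; return (a+b)/2, np.linalg.norm(a-b)
def proj(c,X):
    p=c["camera_matrix"]@(c["R"]@np.asarray(X)+c["t"]); return p[:2]/p[2]
def mask(im,kind):
    h=cv2.cvtColor(im,cv2.COLOR_BGR2HSV); H,S,V=[h[...,i].astype(int) for i in range(3)]
    if kind=="red": m=((H<6)|(H>172))&(S>190)&(V>120)
    if kind=="gold": m=(H>12)&(H<28)&(S>140)&(V>120)
    if kind=="wood": m=(H<16)&(S>90)&(V>40)&(V<150)
    return m.astype(np.uint8)*255
def blobs(m,lo=60):
    cs,_=cv2.findContours(m,cv2.RETR_EXTERNAL,cv2.CHAIN_APPROX_NONE)
    return [c for c in cs if cv2.contourArea(c)>lo]
E
cat > m1.py <<'E'
from h import *
for n in("scene","side"):
    im=cv2.imread(f"pics/{n}0.png"); c=r.camera_info(n)
    for k in("red","gold","wood"):
        for b in blobs(mask(im,k),40):
            (u,v),wh,a=cv2.minAreaRect(b); X=onplane(c,(u,v),.012)
            if .2<np.hypot(*X[:2])<.95: print(n,k,round(u),round(v),cv2.contourArea(b),X.round(3))
    x,y=(180,160) if n=="scene" else (225,170)
    cv2.imwrite(f"pics/{n}_crop.png",cv2.resize(im[y:y+120,x:x+160],None,fx=5,fy=5,interpolation=2))
E
python3 m1.py
```

```text
scene red 370 258 241.0 [0.591 0.269 0.012]
scene red 404 235 193.0 [0.449 0.318 0.012]
scene red 189 205 140.0 [ 0.615 -0.314  0.012]
scene gold 285 276 122.5 [0.762 0.101 0.012]
scene gold 172 260 511.0 [ 0.85  -0.192  0.012]
scene gold 274 213 169.0 [ 0.527 -0.063  0.012]
scene gold 215 182 321.5 [ 0.462 -0.326  0.012]
scene gold 493 134 2031.0 [-0.391  0.442  0.012]
scene gold 416 119 59.5 [-0.392  0.128  0.012]
scene gold 400 117 130.0 [-0.378  0.062  0.012]
scene wood 252 204 1782.5 [ 0.515 -0.146  0.012]
scene wood 386 114 88.0 [-0.376 -0.001  0.012]
scene wood 410 117 63.5 [-0.404  0.098  0.012]
side gold 291 313 830.5 [ 0.451 -0.337  0.012]
side gold 254 268 40.5 [ 0.424 -0.157  0.012]
side gold 276 222 85.0 [ 0.565 -0.031  0.012]
side gold 373 238 442.5 [ 0.804 -0.229  0.012]
side gold 324 147 42.0 [0.895 0.215 0.012]
side wood 287 240 2518.0 [ 0.561 -0.114  0.012]
side wood 7 126 171.0 [-0.17   0.915  0.012]
side wood 280 166 66792.0 [0.696 0.197 0.012]
```

View pics/scene_crop.png

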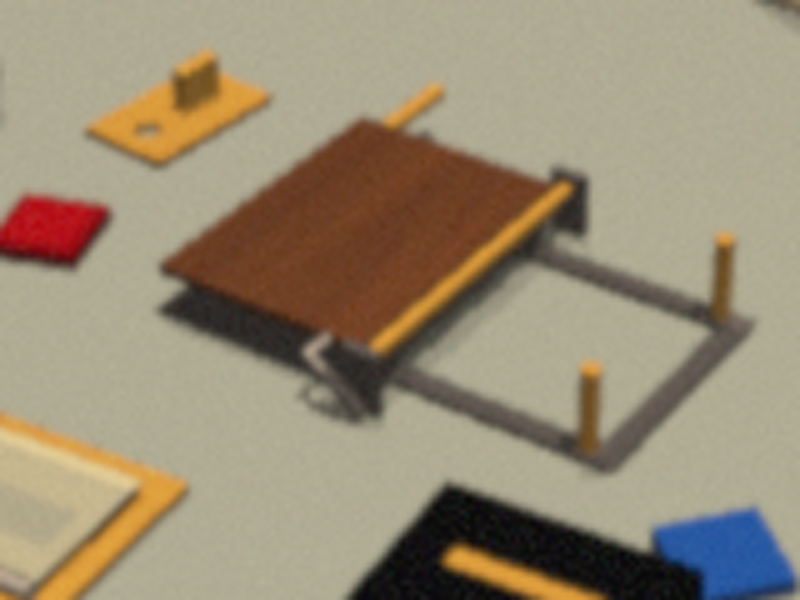

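View pics/side_crop.png

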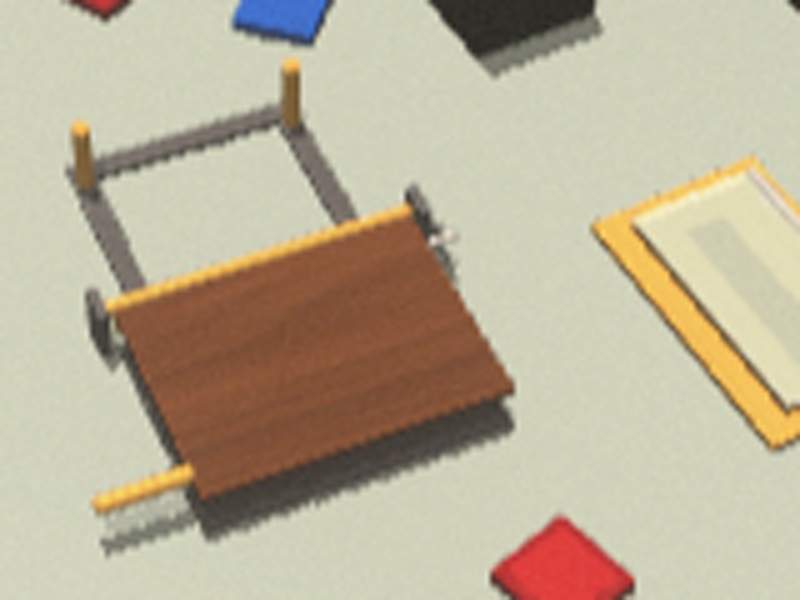

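The crops confirm the rod on the near side, leaving the leaf at its robot-side end, and the props at the open side. They also confirm the marker with its hole and fin. Next I triangulate these points.

```bash
cat > m2.py <<'E'
from h import *
sc,sd=r.camera_info("scene"),r.camera_info("side")
f=lambda p:(180+p[0]/5,160+p[1]/5); g=lambda p:(225+p[0]/5,170+p[1]/5)
P={"rodtip":((437,92),(100,503)),"propN":((725,240),(81,128)),"propF":((591,368),(290,63)),"outF":((165,268),(512,392)),
"outN":((367,120),(205,497)),"hN":((570,186),(110,306)),"hF":((378,348),(410,210))}
T={}
for k,(a,b) in P.items():
    X,e=tri(sc,f(a),sd,g(b)); T[k]=X; print(k,X.round(4),round(e,4))
loc={"propN":(-.075,.128),"propF":(.075,.128),"outF":(.102,-.155),"outN":(-.102,-.155),"hN":(-.102,-.006),"hF":(.102,-.006)}
ks=list(loc); A=np.array([loc[k] for k in ks]); B=np.array([T[k][:2] for k in ks])
ca,cb=A.mean(0),B.mean(0); U,_,V=np.linalg.svd((A-ca).T@(B-cb)); R=(V.T@np.diag([1,np.linalg.det(V.T@U.T)])@U.T)
t=cb-R@ca; print("stand",t.round(4),"yaw",np.degrees(np.arctan2(R[1,0],R[0,0])).round(2)); print((A@R.T+t-B).round(4))
for n,c in(("scene",sc),("side",sd)):
    im=cv2.imread(f"pics/{n}0.png"); h=cv2.cvtColor(im,cv2.COLOR_BGR2HSV)
    m=(((h[...,0]<8)|(h[...,0]>170))&(h[...,1]>170)&(h[...,2]>90)).astype(np.uint8)*255
    for b in blobs(m,60):
        q=b.reshape(-1,2).mean(0); (u,v),_,_=cv2.minAreaRect(b); X=onplane(c,(u,v),.009)
        if .2<np.hypot(*X[:2])<.95: print(n,round(u),round(v),cv2.contourArea(b),X.round(3))
E
python3 m2.py
```

```text
rodtip [ 0.3904 -0.1653  0.0333] 0.0055
propN [0.4953 0.0889 0.0584] 0.0048
propF [0.644  0.0766 0.0596] 0.004
outF [ 0.644  -0.2069  0.0315] 0.0068
outN [ 0.4453 -0.1884  0.0333] 0.009
hN [ 0.4553 -0.0349  0.0345] 0.0093
hF [ 0.6592 -0.0531  0.0356] 0.0117
stand [ 0.5582 -0.042 ] yaw -5.1
[[-0.0004  0.0032]
 [ 0.0002  0.0022]
 [ 0.0019  0.0015]
 [-0.0025  0.0011]
 [ 0.0007 -0.004 ]
 [ 0.     -0.0039]]
scene 371 259 268.5 [0.589 0.27  0.009]
scene 403 236 217.5 [0.447 0.317 0.009]
scene 189 205 161.0 [ 0.614 -0.318  0.009]
side 337 285 303.5 [ 0.613 -0.32   0.009]
side 204 169 125.5 [0.447 0.315 0.009]
side 244 164 122.5 [0.588 0.269 0.009]
```

```bash
cat >> h.py <<'E'
SX,SYAW=np.array([.558,-.042]),np.radians(-5.1)
def st(x,y,z=0):  # stand -> world
    c,s=np.cos(SYAW),np.sin(SYAW); return np.array([SX[0]+c*x-s*y,SX[1]+s*x+c*y,z])
def plan(X,yaw,tilt=0):
    """tool down with tool-x at world heading yaw (deg): rot first (units), then slide in the new frame (units)"""
    from scipy.spatial.transform import Rotation as Ro
    s=r.read_state(); R0=np.array(s["eef_rot"]); y=np.radians(yaw)
    x=np.array([np.cos(y),np.sin(y),0]); z=np.array([0,0,-1.]); Rt=np.c_[x,np.cross(z,x),z]
    rv=Ro.from_matrix(R0.T@Rt).as_rotvec(degrees=True)/90
    d=Rt.T@(np.asarray(X)-s["tcp_pos"])/.1
    print("rot",rv.round(3),"min rows",np.ceil(np.linalg.norm(rv)/.0954),"slide",d.round(3),"rows",np.ceil(np.linalg.norm(d)/.5),"t",round(s["time"],2))
E
python3 -c "
from h import *
X=st(-.138,-.135,.16);print(X);plan(X,174.9)"
```

```text
[ 0.4085456  -0.16419813  0.16      ]
rot [-0.001 -0.    -0.144] min rows 2.0 slide [-3.035 -6.386  0.878] rows 15.0 t 0.1
```

>>> send_rows([
  {"slide":[0,0,0],"rot":[0,0,-0.072],"hand":1},
  {"slide":[0,0,0],"rot":[0,0,-0.072],"hand":1},
  {"slide":[-0.19,-0.4,0],"rot":[0,0,0],"hand":1},
  {"slide":[-0.19,-0.4,0],"rot":[0,0,0],"hand":1},
  {"slide":[-0.19,-0.4,0],"rot":[0,0,0],"hand":1},
  {"slide":[-0.19,-0.4,0],"rot":[0,0,0],"hand":1},
  {"slide":[-0.19,-0.4,0],"rot":[0,0,0],"hand":1},
  {"slide":[-0.19,-0.4,0],"rot":[0,0,0],"hand":1},
  {"slide":[-0.19,-0.4,0],"rot":[0,0,0],"hand":1},
  {"slide":[-0.19,-0.4,0],"rot":[0,0,0],"hand":1},
  {"slide":[-0.19,-0.4,0],"rot":[0,0,0],"hand":1},
  {"slide":[-0.19,-0.4,0],"rot":[0,0,0],"hand":1},
  {"slide":[-0.19,-0.4,0],"rot":[0,0,0],"hand":1},
  {"slide":[-0.19,-0.4,0],"rot":[0,0,0],"hand":1},
  {"slide":[-0.19,-0.4,0],"rot":[0,0,0],"hand":1},
  {"slide":[-0.19,-0.4,0],"rot":[0,0,0],"hand":1},
  {"slide":[-0.19,-0.4,0],"rot":[0,0,0],"hand":1},
  {"slide":[0,0,0],"rot":[0,0,0],"hand":1},
  {"slide":[0,0,0],"rot":[0,0,0],"hand":1},
])

```text
time: 2.0
tcp_pos: [0.393, -0.1243, 0.2478]
eef_rot: [[-0.996, 0.091, -0.001], [0.091, 0.996, 0.001], [0.001, 0.001, -1.0]]
contact_force: [-0.9, 0.9, 0.0]
finger_gap: 1.002
gripper_force: 0.0
```

```bash
python3 -c "
from h import *
plan(st(-.138,-.135,.16),174.9)
im,c=look('wrist','w1')
for p in [(-.138,-.135,.034),(-.16,-.135,.034),(-.102,-.155,.038)]: print(p,proj(c,st(*p)).round(1))
print(proj(c,r.read_state()['tcp_pos']))"
```

```text
rot [ 0.001 -0.001 -0.001] min rows 1.0 slide [-0.19  -0.383  0.878] rows 2.0 t 2.0
(-0.138, -0.135, 0.034) [250.4 197.9]
(-0.16, -0.135, 0.034) [249.6 179.9]
(-0.102, -0.155, 0.038) [234.8 227. ]
[284.88319783 286.79425468]
```

View pics/w1.png

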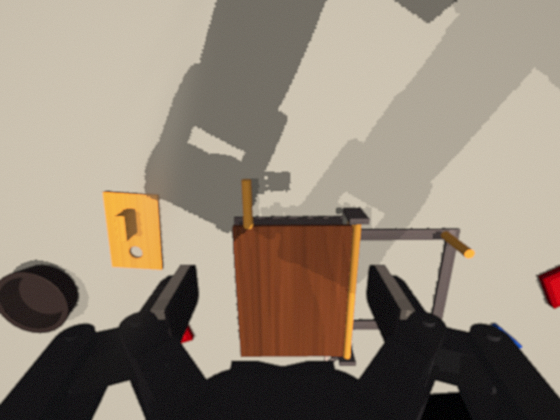

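The wrist view shows the rod from (247,181) to (248,225) and the leaf's near corner at (233,227). That is within 2 px of prediction, so I go down on the rod.

>>> send_rows([
  {"slide":[-0.19,-0.4,0],"rot":[0,0,0],"hand":1},
  {"slide":[0,0,0.45],"rot":[0,0,0],"hand":1},
  {"slide":[0,0,0.45],"rot":[0,0,0],"hand":1},
  {"slide":[0,0,0.45],"rot":[0,0,0],"hand":1},
  {"slide":[0,0,0.4],"rot":[0,0,0],"hand":1},
  {"slide":[0,0,0.25],"rot":[0,0,0],"hand":1},
  {"slide":[0,0,0.15],"rot":[0,0,0],"hand":1},
  {"slide":[0,0,0],"rot":[0,0,0],"hand":1},
  {"slide":[0,0,0],"rot":[0,0,0],"hand":-1},
  {"slide":[0,0,0],"rot":[0,0,0],"hand":-1},
  {"slide":[0,0,0],"rot":[0,0,0],"hand":-1},
  {"slide":[0,0,0],"rot":[0,0,0],"hand":-1},
  {"slide":[0,0,0],"rot":[0,0,0],"hand":-1},
  {"slide":[0,0,0],"rot":[0,0,0],"hand":-1},
  {"slide":[0,0,0],"rot":[0,0,0],"hand":-1},
  {"slide":[0,0,0],"rot":[0,0,0],"hand":-1},
])

```text
time: 3.65
tcp_pos: [0.4087, -0.168, 0.034]
eef_rot: [[-0.996, 0.089, 0.001], [0.089, 0.996, -0.004], [-0.001, -0.004, -1.0]]
contact_force: [-8.6, -15.8, 2.5]
finger_gap: 0.112
gripper_force: 58.4
```

```bash
python3 -c "
from h import *
plan(st(-.138,-.135,.032),174.9); s=r.read_state(); print(s['tcp_pos'],s['contact_force'],s['finger_gap'],s['gripper_force'])
# arc steps: tool y = stand y, tool z = down
a=np.linspace(0,2.88,25); Y=-.135*np.cos(a); Z=.135*np.sin(a)
for i in range(24): print(i,a[i+1].round(2),(10*np.diff(Y)[i]).round(3),(-10*np.diff(Z)[i]).round(3))
"
```

```text
rot [-0.003  0.001  0.   ] min rows 1.0 slide [0.005 0.038 0.02 ] rows 1.0 t 3.65
[ 0.40866235 -0.16798731  0.03396626] [ -8.61843346 -15.8252567    2.46852915] 0.11231525749736344 58.4026962518692
0 0.12 0.01 -0.162
1 0.24 0.029 -0.159
2 0.36 0.048 -0.155
3 0.48 0.066 -0.148
4 0.6 0.083 -0.139
5 0.72 0.099 -0.128
6 0.84 0.114 -0.115
7 0.96 0.127 -0.101
8 1.08 0.138 -0.085
9 1.2 0.147 -0.068
10 1.32 0.154 -0.05
11 1.44 0.159 -0.031
12 1.56 0.161 -0.011
13 1.68 0.162 0.008
14 1.8 0.16 0.027
15 1.92 0.155 0.046
16 2.04 0.149 0.064
17 2.16 0.14 0.082
18 2.28 0.129 0.098
19 2.4 0.116 0.113
20 2.52 0.102 0.126
21 2.64 0.086 0.137
22 2.76 0.069 0.146
23 2.88 0.051 0.154
```

>>> send_rows([
  {"slide":[0,-0.02,0],"rot":[0,0,0],"hand":-1},
  {"slide":[0,0.01,-0.162],"rot":[0,0,0],"hand":-1},
  {"slide":[0,0.029,-0.159],"rot":[0,0,0],"hand":-1},
  {"slide":[0,0.048,-0.155],"rot":[0,0,0],"hand":-1},
  {"slide":[0,0.066,-0.148],"rot":[0,0,0],"hand":-1},
  {"slide":[0,0.083,-0.139],"rot":[0,0,0],"hand":-1},
  {"slide":[0,0.099,-0.128],"rot":[0,0,0],"hand":-1},
  {"slide":[0,0.114,-0.115],"rot":[0,0,0],"hand":-1},
])

```text
time: 4.45
tcp_pos: [0.4122, -0.1261, 0.136]
eef_rot: [[-0.996, 0.088, -0.0], [0.088, 0.996, -0.008], [-0.001, -0.008, -1.0]]
contact_force: [-14.2, -20.3, 14.8]
finger_gap: 0.108
gripper_force: 58.6
```

```bash
python3 -c "
from h import *
a=.84
plan(st(-.138,-.135*np.cos(a),.032+.135*np.sin(a)),174.9)"
```

```text
rot [-0.005  0.     0.   ] min rows 1.0 slide [0.003 0.066 0.035] rows 1.0 t 4.45
```

>>> send_rows([
  {"slide":[0,-0.02,0.01],"rot":[0,0,0],"hand":-1},
  {"slide":[0,0.127,-0.101],"rot":[0,0,0],"hand":-1},
  {"slide":[0,0.138,-0.085],"rot":[0,0,0],"hand":-1},
  {"slide":[0,0.147,-0.068],"rot":[0,0,0],"hand":-1},
  {"slide":[0,0.154,-0.05],"rot":[0,0,0],"hand":-1},
  {"slide":[0,0.159,-0.031],"rot":[0,0,0],"hand":-1},
  {"slide":[0,0.161,-0.011],"rot":[0,0,0],"hand":-1},
  {"slide":[0,0.162,0.008],"rot":[0,0,0],"hand":-1},
])

```text
time: 5.25
tcp_pos: [0.4243, -0.0211, 0.1695]
eef_rot: [[-0.996, 0.089, 0.009], [0.089, 0.996, -0.004], [-0.009, -0.003, -1.0]]
contact_force: [6.1, -3.3, 9.8]
finger_gap: 0.114
gripper_force: 63.8
```

```bash
python3 -c "
from h import *
a=1.68
plan(st(-.138,-.135*np.cos(a),.032+.135*np.sin(a)),174.9)"
```

```text
rot [-0.002  0.006 -0.   ] min rows 1.0 slide [0.029 0.058 0.033] rows 1.0 t 5.25
```

>>> send_rows([
  {"slide":[0,0.16,0.027],"rot":[0,0,0],"hand":-1},
  {"slide":[0,0.155,0.046],"rot":[0,0,0],"hand":-1},
  {"slide":[0,0.149,0.064],"rot":[0,0,0],"hand":-1},
  {"slide":[0,0.14,0.082],"rot":[0,0,0],"hand":-1},
  {"slide":[0,0.129,0.098],"rot":[0,0,0],"hand":-1},
  {"slide":[0,0.116,0.113],"rot":[0,0,0],"hand":-1},
  {"slide":[0,0.102,0.126],"rot":[0,0,0],"hand":-1},
  {"slide":[0,0.086,0.137],"rot":[0,0,0],"hand":-1},
  {"slide":[0,0.069,0.146],"rot":[0,0,0],"hand":-1},
  {"slide":[0,0.03,0.12],"rot":[0,0,0],"hand":-1},
  {"slide":[0,0,0],"rot":[0,0,0],"hand":-1},
  {"slide":[0,0,0],"rot":[0,0,0],"hand":-1},
])

```text
time: 6.45
tcp_pos: [0.4332, 0.0938, 0.0711]
eef_rot: [[-0.996, 0.09, 0.004], [0.09, 0.996, 0.002], [-0.004, 0.002, -1.0]]
contact_force: [5.7, 10.9, 1.3]
finger_gap: 0.109
gripper_force: 72.6
```

```bash
python3 -c "
from h import *
a=2.88
plan(st(-.138,-.135*np.cos(a),.032+.135*np.sin(a)),174.9)"
```

```text
rot [ 0.002  0.002 -0.001] min rows 1.0 slide [0.016 0.062 0.042] rows 1.0 t 6.45
```

>>> send_rows([
  {"slide":[0,0,0.03],"rot":[0,0,0],"hand":-1},
  {"slide":[0,0,0],"rot":[0,0,0],"hand":-1},
  {"slide":[0,0,0],"rot":[0,0,0],"hand":1},
  {"slide":[0,0,0],"rot":[0,0,0],"hand":1},
  {"slide":[0,0,0],"rot":[0,0,0],"hand":1},
  {"slide":[0,0,0],"rot":[0,0,0],"hand":1},
  {"slide":[0,0,0],"rot":[0,0,0],"hand":1},
  {"slide":[0,0,0],"rot":[0,0,0],"hand":1},
  {"slide":[0,0,0],"rot":[0,0,0],"hand":1},
  {"slide":[0,0,-0.3],"rot":[0,0,0],"hand":1},
  {"slide":[0,0,-0.5],"rot":[0,0,0],"hand":1},
  {"slide":[0,0,-0.5],"rot":[0,0,0],"hand":1},
  {"slide":[0,0,-0.4],"rot":[0,0,0],"hand":1},
  {"slide":[0,-0.5,0],"rot":[0,0,0],"hand":1},
  {"slide":[0,-0.5,0],"rot":[0,0,0],"hand":1},
  {"slide":[0,0,0],"rot":[0,0,0],"hand":1},
  {"slide":[0,0,0],"rot":[0,0,0],"hand":1},
])

```text
time: 8.15
tcp_pos: [0.4227, -0.0077, 0.2378]
eef_rot: [[-0.996, 0.092, -0.0], [0.092, 0.996, 0.0], [0.0, 0.0, -1.0]]
contact_force: [0.3, 0.6, -0.5]
finger_gap: 0.999
gripper_force: 0.0
```

```bash
python3 -c "
from h import *
plan(st(-.138,0,.24),174.9)
im,c=look('wrist','w2')
for p in [(0,-.085,.018),(-.102,-.158,.006),(-.102,-.012,.006),(-.102,.155*np.cos(.26),.034+.155*np.sin(.26)),(-.16,.1305,.069)]: print(p,proj(c,st(*p)).round(1))
"
```

```text
rot [ 0.    -0.    -0.002] min rows 1.0 slide [ 0.002 -0.221 -0.022] rows 1.0 t 8.15
(0, -0.085, 0.018) [203.3 281. ]
(-0.102, -0.158, 0.006) [141.2 206.7]
(-0.102, -0.012, 0.006) [255.7 206.1]
(-0.102, np.float64(0.14979044661084956), np.float64(0.07384748554328405)) [403.4 225.8]
(-0.16, 0.1305, 0.069) [389.7 170.8]
```

View pics/w2.png

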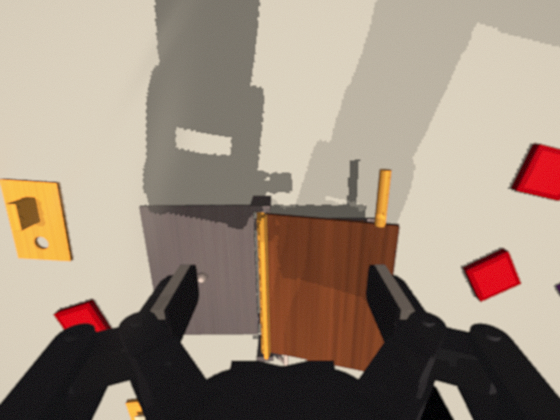

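The wrist view shows the leaf open, with its outer corner at (398,226) and the rod tip at (384,171). The pin is at (201,279), against a predicted (203,281). I check the leaf angle with the fixed cameras and measure the marker.

```bash
python3 - <<'E'
from h import *
B=[]
for n in("scene","side"):
    im,c=look(n,n+"2"); 
    p=proj(c,st(-.138,.128,.069)).round().astype(int); print(n,p)
    x0,y0=p-(30,24); B.append(cv2.resize(im[y0:y0+48,x0:x0+60],None,fx=6.5,fy=6.5,interpolation=2)); print("crop",x0,y0)
    for b in blobs(mask(im,"gold"),15):
        (u,v),wh,a=cv2.minAreaRect(b)
        if np.linalg.norm(np.array([u,v])-p)<60: print(n,(round(u,1),round(v,1)),np.round(wh,1),round(a))
cv2.imwrite("pics/c2.png",np.hstack(B))
im=cv2.imread("pics/w2.png"); c=r.camera_info("wrist")
pin=onplane(c,(201,279),.018); print("pin",pin,"pred",st(0,-.085,.018))
b=max([b for b in blobs(mask(im,"gold"),500) if b[:,0,0].max()<120],key=cv2.contourArea)
hull=cv2.approxPolyDP(cv2.convexHull(b),6,True).reshape(-1,2); print(hull)
Q=np.array([onplane(c,q,.006)[:2] for q in hull]); print(Q.round(4), np.linalg.norm(Q-np.roll(Q,-1,0),axis=1).round(4), Q.mean(0))
E
```

```text
scene [336 196]
crop 306 172
scene (334.8, 196.3) [ 2.8 12. ] 45
side [221 198]
crop 191 174
side (276.0, 219.4) [ 6.5 63.6] 72
side (223.3, 197.9) [ 2.1 15.8] 73
pin [ 0.54761091 -0.12700016  0.018     ] pred [ 0.55044398 -0.12666349  0.018     ]
[[  0 180]
 [ 58 184]
 [ 69 260]
 [ 18 256]]
[[ 0.3932 -0.3538]
 [ 0.4046 -0.2842]
 [ 0.5093 -0.3045]
 [ 0.4972 -0.3711]] [0.0706 0.1067 0.0677 0.1054] [ 0.45107519 -0.32842109]
```

View pics/c2.png

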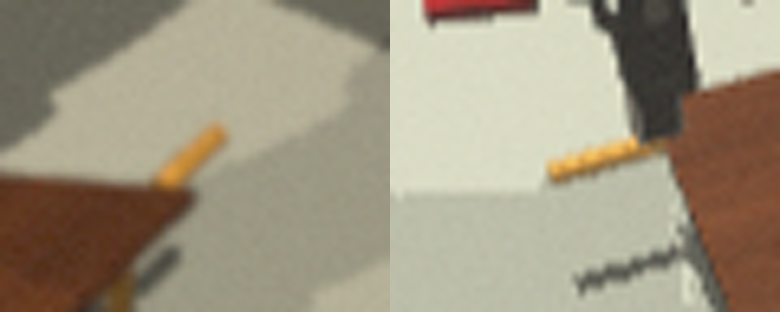

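```bash
python3 - <<'E'
from h import *
sc,sd,w=[r.camera_info(n) for n in("scene","side","wrist")]
X,e=tri(sc,(339.5,192.8),sd,(215.9,200.2)); print("rodtip",X,e,st(-.16,.1305,.069)); 
print("ash",onplane(sd,(346,336),.035),onplane(sc,(165,175),.035))
plan((.433,-.325,.16),169.5)
E
```

```text
rodtip [0.41189149 0.09946382 0.06799759] 0.004111966592530411 [0.41023414 0.10220645 0.069     ]
ash [ 0.54000905 -0.47078213  0.035     ] [ 0.53481607 -0.47548057  0.035     ]
rot [ 0.    -0.     0.061] min rows 1.0 slide [-0.681 -3.118  0.777] rows 7.0 t 8.3
```

>>> send_rows([
  {"slide":[0,0,0],"rot":[0,0,0.061],"hand":1},
  {"slide":[-0.08,-0.4,0.06],"rot":[0,0,0],"hand":1},
  {"slide":[-0.08,-0.4,0.06],"rot":[0,0,0],"hand":1},
  {"slide":[-0.08,-0.4,0.06],"rot":[0,0,0],"hand":1},
  {"slide":[-0.08,-0.4,0.06],"rot":[0,0,0],"hand":1},
  {"slide":[-0.08,-0.4,0.06],"rot":[0,0,0],"hand":1},
  {"slide":[-0.08,-0.4,0.06],"rot":[0,0,0],"hand":1},
  {"slide":[-0.1,-0.4,0.06],"rot":[0,0,0],"hand":1},
  {"slide":[-0.1,-0.32,0],"rot":[0,0,0],"hand":1},
  {"slide":[0,0,0],"rot":[0,0,0],"hand":1},
  {"slide":[0,0,0],"rot":[0,0,0],"hand":1},
])

```text
time: 9.4
tcp_pos: [0.4326, -0.3253, 0.1953]
eef_rot: [[-0.983, 0.183, -0.001], [0.183, 0.983, 0.001], [0.001, 0.001, -1.0]]
contact_force: [0.2, 0.3, 0.7]
finger_gap: 0.999
gripper_force: 0.0
```

```bash
cat > mk.py <<'E'
from h import *
im,c=look("wrist","w3")
b=max(blobs(mask(im,"gold"),500),key=cv2.contourArea)
m=np.zeros(im.shape[:2],np.uint8); cv2.drawContours(m,[b],-1,255,-1)
hull=cv2.approxPolyDP(cv2.convexHull(b),5,True).reshape(-1,2); print(hull)
Q=np.array([onplane(c,q,.006)[:2] for q in hull]); print(Q.round(4), np.linalg.norm(Q-np.roll(Q,-1,0),axis=1).round(4), Q.mean(0))
g=cv2.bitwise_and(cv2.bitwise_not(mask(im,"gold")),cv2.erode(m,np.ones((7,7))))
for k in blobs(g,30):
    (u,v),_,_=cv2.minAreaRect(k); print("hole?",u,v,cv2.contourArea(k),onplane(c,(u,v),.006))
plan((.433,-.325,.16),169.5)
E
python3 mk.py
```

```text
[[309 154]
 [309 246]
 [253 248]
 [246 156]]
[[ 0.4018 -0.2909]
 [ 0.5083 -0.3077]
 [ 0.4986 -0.373 ]
 [ 0.3915 -0.357 ]] [0.1078 0.066  0.1083 0.0669] [ 0.45006368 -0.33214017]
hole? 280.5 227.5 152.5 [ 0.478963   -0.33628202  0.006     ]
hole? 259.2307434082031 216.1538543701172 154.0 [ 0.46078174 -0.3574208   0.006     ]
hole? 284.94708251953125 188.688232421875 128.5 [ 0.4344768  -0.32283959  0.006     ]
rot [ 0. -0. -0.] min rows 1.0 slide [-0.004 -0.001  0.355] rows 1.0 t 9.45
```

View pics/w3.png

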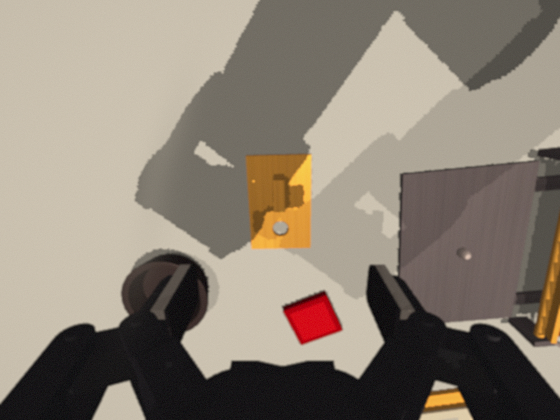

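The wrist view shows the marker at (280,200) with its hole at (280,228) and the fin near (280,188). The measured size of 108 x 67 mm and the hole 30 mm from the centre match the description. A plaque is at (312,318), the ashtray at (165,290) and the pin at (463,254). I grip the fin.

>>> send_rows([
  {"slide":[0,-0.04,0],"rot":[0,0,-0.019],"hand":1},
  {"slide":[0,0,0.4],"rot":[0,0,0],"hand":1},
  {"slide":[0,0,0.4],"rot":[0,0,0],"hand":1},
  {"slide":[0,0,0.4],"rot":[0,0,0],"hand":1},
  {"slide":[0,0,0.3],"rot":[0,0,0],"hand":1},
  {"slide":[0,0,0.17],"rot":[0,0,0],"hand":1},
  {"slide":[0,0,0],"rot":[0,0,0],"hand":1},
  {"slide":[0,0,0],"rot":[0,0,0],"hand":-1},
  {"slide":[0,0,0],"rot":[0,0,0],"hand":-1},
  {"slide":[0,0,0],"rot":[0,0,0],"hand":-1},
  {"slide":[0,0,0],"rot":[0,0,0],"hand":-1},
  {"slide":[0,0,0],"rot":[0,0,0],"hand":-1},
  {"slide":[0,0,0],"rot":[0,0,0],"hand":-1},
  {"slide":[0,0,0],"rot":[0,0,0],"hand":-1},
  {"slide":[0,0,0],"rot":[0,0,0],"hand":-1},
])

```text
time: 10.95
tcp_pos: [0.4316, -0.3303, 0.0294]
eef_rot: [[-0.988, 0.155, 0.001], [0.155, 0.988, -0.001], [-0.001, -0.001, -1.0]]
contact_force: [-1.2, 0.1, 5.7]
finger_gap: 0.123
gripper_force: 59.6
```

```bash
python3 - <<'E'
from h import *
s=r.read_state(); print(s["tcp_pos"],s["contact_force"],s["finger_gap"])
# refine pin from w3 with recorded pose: camera in tool frame fixed
w=r.camera_info("wrist"); R0=np.array(s["eef_rot"]); Rc=w["R"]@R0; tc=w["R"]@s["tcp_pos"]+w["t"]
Rt=np.array([[-.983,.183,-.001],[.183,.983,.001],[.001,.001,-1]]); p=np.array([.4326,-.3253,.1953])
c=dict(camera_matrix=w["camera_matrix"],R=Rc@Rt.T); c["t"]=tc-c["R"]@p
print("hole",onplane(c,(280.5,227.5),.006),"pin",onplane(c,(464,254.5),.018))
E
```

```text
[ 0.43164314 -0.33031325  0.0293926 ] [-1.22009283  0.06864698  5.73407976] 0.12317785326973711
hole [ 0.47873423 -0.33609006  0.006     ] pin [ 0.54565093 -0.13487882  0.018     ]
```

>>> send_rows([
  {"slide":[0,0,-0.3],"rot":[0,0,0],"hand":-1},
  {"slide":[0,0,-0.4],"rot":[0,0,0],"hand":-1},
  {"slide":[0,0,0],"rot":[0,0,0],"hand":-1},
])

```text
time: 11.25
tcp_pos: [0.4329, -0.3317, 0.1031]
eef_rot: [[-0.988, 0.155, 0.005], [0.155, 0.988, -0.006], [-0.006, -0.005, -1.0]]
contact_force: [0.2, -0.9, -1.3]
finger_gap: 0.131
gripper_force: 58.9
```

```bash
python3 -c "
from h import *
plan((.4949,-.1855,.06),174.9)"
```

```text
rot [-0.003  0.004 -0.042] min rows 1.0 slide [-0.488  1.512  0.431] rows 4.0 t 11.25
```

>>> send_rows([
  {"slide":[0,0,0],"rot":[0,0,-0.042],"hand":-1},
  {"slide":[-0.08,0.25,0],"rot":[0,0,0],"hand":-1},
  {"slide":[-0.08,0.25,0],"rot":[0,0,0],"hand":-1},
  {"slide":[-0.08,0.25,0],"rot":[0,0,0],"hand":-1},
  {"slide":[-0.08,0.25,0],"rot":[0,0,0],"hand":-1},
  {"slide":[-0.08,0.25,0],"rot":[0,0,0],"hand":-1},
  {"slide":[-0.08,0.25,0],"rot":[0,0,0],"hand":-1},
  {"slide":[0,0,0.2],"rot":[0,0,0],"hand":-1},
  {"slide":[0,0,0.2],"rot":[0,0,0],"hand":-1},
  {"slide":[0,0,0],"rot":[0,0,0],"hand":-1},
  {"slide":[0,0,0],"rot":[0,0,0],"hand":-1},
])

```text
time: 12.35
tcp_pos: [0.4925, -0.185, 0.0587]
eef_rot: [[-0.996, 0.09, -0.001], [0.09, 0.996, 0.001], [0.001, 0.0, -1.0]]
contact_force: [0.2, 0.5, -1.8]
finger_gap: 0.126
gripper_force: 58.8
```

```bash
python3 - <<'E'
from h import *
s=r.read_state(); print(s["tcp_pos"],s["finger_gap"]); im,c=look("wrist","w4"); p=s["tcp_pos"]
t=np.array(s["eef_rot"])[:,0]; h=p-.048*t; h[2]=p[2]-.0234; print("pred hole",proj(c,h),"pred pin",proj(c,st(0,-.085,.018)))
E
```

```text
[ 0.49245716 -0.18495687  0.05866601] 0.12562709001514621
pred hole [283.18786719 331.71513358] pred pin [376.07507174 318.5864079 ]
```

View pics/w4.png

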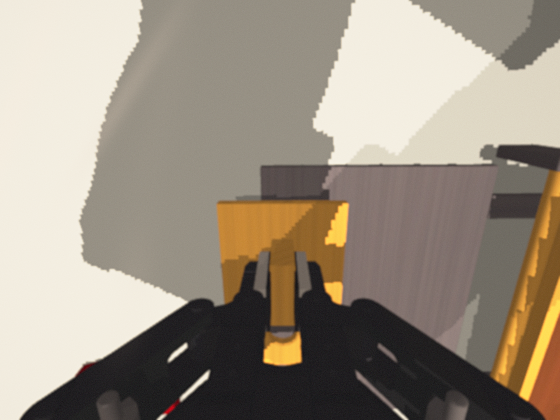

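The hole and pin are hidden by the fingers. The bed's near edge, from (261,165) to (493,164), and the plate's near corners at (218,202) and (349,203) are visible, so I use those.

```bash
python3 - <<'E'
from h import *
c=r.camera_info("wrist"); s=r.read_state()
a,b=[onplane(c,q,.006)[:2] for q in((261,165),(494,164))]
u=(b-a)/np.linalg.norm(b-a); x=np.array([u[1],-u[0]]); print("bed len",np.linalg.norm(b-a),"yaw",np.degrees(np.arctan2(x[1],x[0])))
xs=np.array([np.cos(SYAW),np.sin(SYAW)]); ys=np.array([-xs[1],xs[0]])
pin=(a+b)/2+.102*xs; print("pin",pin, "from left corner", a+.102*xs+.073*ys)
z=s["tcp_pos"][2]-.0294+.006
A,B=[onplane(c,q,z)[:2] for q in((218,202),(349,203))]; v=(B-A)/np.linalg.norm(B-A)
print("plate",np.linalg.norm(B-A),np.degrees(np.arctan2(-v[0],v[1]))); m=(A+B)/2
px=np.array([v[1],-v[0]]); hole=m+.085*px; t=np.array(s["eef_rot"])[:2,0]
print("hole",hole,"kin",s["tcp_pos"][:2]-.048*t)
E
```

```text
bed len 0.1417107039212342 yaw -5.009951467443463
pin [ 0.54915288 -0.13246118] from left corner [ 0.54945446 -0.13033483]
plate 0.06921291040006192 -5.723362429991015
hole [ 0.54145824 -0.1902459 ] kin [ 0.54061002 -0.18953231]
```

>>> send_rows([
  {"slide":[-0.014,0.2,0],"rot":[0,0,0],"hand":-1},
  {"slide":[-0.013,0.2,0],"rot":[0,0,0],"hand":-1},
  {"slide":[0,0.19,0],"rot":[0,0,0],"hand":-1},
  {"slide":[0,0,0],"rot":[0,0,0],"hand":-1},
  {"slide":[0,0,0],"rot":[0,0,0],"hand":-1},
  {"slide":[0,0,0.08],"rot":[0,0,0],"hand":-1},
  {"slide":[0,0,0.05],"rot":[0,0,0],"hand":-1},
  {"slide":[0,0,0.03],"rot":[0,0,0],"hand":-1},
  {"slide":[0,0,0.02],"rot":[0,0,0],"hand":-1},
  {"slide":[0,0,0],"rot":[0,0,0],"hand":-1},
])

```text
time: 13.4
tcp_pos: [0.5005, -0.1265, 0.0404]
eef_rot: [[-0.996, 0.09, -0.001], [0.09, 0.996, 0.0], [0.001, 0.0, -1.0]]
contact_force: [0.7, 0.5, -1.1]
finger_gap: 0.127
gripper_force: 58.9
```

>>> send_rows([
  {"slide":[0,0,0.03],"rot":[0,0,0],"hand":-1},
  {"slide":[0,0,0.02],"rot":[0,0,0],"hand":-1},
  {"slide":[0,0,0],"rot":[0,0,0],"hand":-1},
  {"slide":[0,0,0],"rot":[0,0,0],"hand":-1},
])

```text
time: 13.8
tcp_pos: [0.5006, -0.1264, 0.0358]
eef_rot: [[-0.996, 0.089, 0.0], [0.089, 0.996, -0.0], [-0.0, -0.0, -1.0]]
contact_force: [-0.0, -0.2, -1.9]
finger_gap: 0.127
gripper_force: 59.0
```

>>> send_rows([
  {"slide":[0,0,0],"rot":[0,0,0],"hand":0},
  {"slide":[0,0,0],"rot":[0,0,0],"hand":0},
  {"slide":[0,0,0],"rot":[0,0,0],"hand":0.2},
  {"slide":[0,0,0],"rot":[0,0,0],"hand":0.2},
  {"slide":[0,0,0],"rot":[0,0,0],"hand":0.2},
  {"slide":[0,0,-0.3],"rot":[0,0,0],"hand":0.2},
  {"slide":[0,0,-0.45],"rot":[0,0,0],"hand":1},
  {"slide":[0,0,-0.45],"rot":[0,0,0],"hand":1},
  {"slide":[0,0,-0.45],"rot":[0,0,0],"hand":1},
  {"slide":[0,0,0],"rot":[0,0,0],"hand":1},
  {"slide":[0,0,0],"rot":[0,0,0],"hand":1},
])

```text
time: 14.9
tcp_pos: [0.5007, -0.1264, 0.2012]
eef_rot: [[-0.996, 0.089, 0.001], [0.089, 0.996, -0.001], [-0.001, -0.0, -1.0]]
contact_force: [0.0, -0.3, -0.4]
finger_gap: 1.004
gripper_force: 0.0
```

```bash
python3 - <<'E'
from h import *
im,c=look("wrist","w5")
f,_=look("scene","scene5"); g,_=look("side","side5")
a=cv2.resize(im[120:330,150:430],(560,420)); 
p=proj(r.camera_info("side"),st(-.03,-.085,.01)).astype(int); q=cv2.resize(g[p[1]-35:p[1]+35,p[0]-20:p[0]+20],(240,420),interpolation=2)
cv2.imwrite("pics/c5.png",np.hstack([a,q]))
for n in("scene","side"):
    im=cv2.imread(f"pics/{n}5.png"); c=r.camera_info(n); h=cv2.cvtColor(im,cv2.COLOR_BGR2HSV)
    m=(((h[...,0]<8)|(h[...,0]>170))&(h[...,1]>170)&(h[...,2]>90)).astype(np.uint8)*255
    for b in blobs(m,60):
        (u,v),_,_=cv2.minAreaRect(b); X=onplane(c,(u,v),.009)
        if .2<np.hypot(*X[:2])<.95: print(n,round(u),round(v),cv2.contourArea(b),X.round(3))
E
```

```text
scene 371 259 276.5 [0.589 0.27  0.009]
scene 403 236 219.5 [0.447 0.317 0.009]
scene 189 205 163.0 [ 0.614 -0.317  0.009]
side 337 285 299.0 [ 0.613 -0.32   0.009]
side 204 169 139.0 [0.447 0.314 0.009]
```

View pics/c5.png

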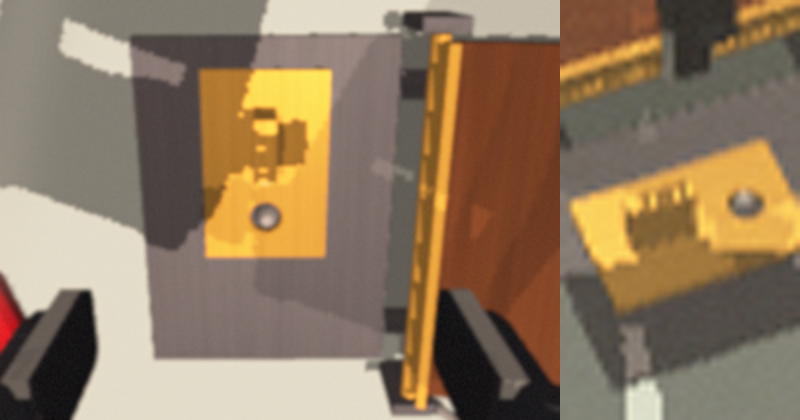

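The marker sits flat on the bed: the wrist half of the crop shows the pin head inside the hole at (265,217), and the side half shows the plate lying flush. Next are the plaques. There are three, so I'll lay them in one row at face x -66, 0 and +66 and grip each along the slope.

```bash
sed -i 's/^SX,SYAW=.*/SX,SYAW=np.array([.556,-.046]),np.radians(-5.1)/' h.py
cat > pq.py <<'E'
from h import *
import sys
# plaque square nearest the TCP, from the wrist camera; heading choices for gripping
def find(name,z=.012):
    s=r.read_state(); im,c=look("wrist",name); h=cv2.cvtColor(im,cv2.COLOR_BGR2HSV)
    m=(((h[...,0]<8)|(h[...,0]>170))&(h[...,1]>170)&(h[...,2]>60)).astype(np.uint8)*255
    for b in blobs(m,300):
        P=np.array([onplane(c,q,z)[:2] for q in b.reshape(-1,2)[::2]],np.float32)
        (x,y),wh,a=cv2.minAreaRect(P*1000); (u,v),_,_=cv2.minAreaRect(b)
        print("px",round(u),round(v),"centre",round(x/1000,4),round(y/1000,4),"size",np.round(wh,1),"headings",[round(a+k) for k in(0,90,180,270)], "area",cv2.contourArea(b))
find(sys.argv[1])
E
python3 -c "
from h import *
plan((.614,-.318,.2),174.9)"
```

```text
rot [ 0.001 -0.002 -0.   ] min rows 1.0 slide [-1.305 -1.809 -0.007] rows 5.0 t 15.05
```

>>> send_rows([
  {"slide":[-0.26,-0.36,0],"rot":[0,0,0],"hand":1},
  {"slide":[-0.26,-0.36,0],"rot":[0,0,0],"hand":1},
  {"slide":[-0.26,-0.36,0],"rot":[0,0,0],"hand":1},
  {"slide":[-0.26,-0.36,0],"rot":[0,0,0],"hand":1},
  {"slide":[-0.26,-0.36,0],"rot":[0,0,0],"hand":1},
  {"slide":[0,0,0],"rot":[0,0,0],"hand":1},
  {"slide":[0,0,0],"rot":[0,0,0],"hand":1},
  {"slide":[0,0,0],"rot":[0,0,0],"hand":1},
])

```text
time: 15.85
tcp_pos: [0.6137, -0.3164, 0.2002]
eef_rot: [[-0.996, 0.089, -0.001], [0.089, 0.996, 0.001], [0.001, 0.001, -1.0]]
contact_force: [-0.5, 0.1, -1.1]
finger_gap: 0.999
gripper_force: 0.0
```

```bash
python3 pq.py w6
```

```text
px 279 184 centre 0.6096 -0.3193 size [58.  57.2] headings [14, 104, 194, 284] area 2599.5
```

```bash
python3 -c "
from h import *
plan((.610,-.319,.013),194)"
```

```text
rot [ 0.    -0.    -0.212] min rows 3.0 slide [ 0.043 -0.018  1.878] rows 4.0 t 15.9
```

>>> send_rows([
  {"slide":[0,0,0],"rot":[0,0,-0.071],"hand":1},
  {"slide":[0,0,0],"rot":[0,0,-0.071],"hand":1},
  {"slide":[0,0,0],"rot":[0,0,-0.07],"hand":1},
  {"slide":[0.04,-0.02,0.45],"rot":[0,0,0],"hand":1},
  {"slide":[0,0,0.45],"rot":[0,0,0],"hand":1},
  {"slide":[0,0,0.45],"rot":[0,0,0],"hand":1},
  {"slide":[0,0,0.35],"rot":[0,0,0],"hand":1},
  {"slide":[0,0,0.18],"rot":[0,0,0],"hand":1},
  {"slide":[0,0,0],"rot":[0,0,0],"hand":1},
  {"slide":[0,0,0],"rot":[0,0,0],"hand":-1},
  {"slide":[0,0,0],"rot":[0,0,0],"hand":-1},
  {"slide":[0,0,0],"rot":[0,0,0],"hand":-1},
  {"slide":[0,0,0],"rot":[0,0,0],"hand":-1},
  {"slide":[0,0,0],"rot":[0,0,0],"hand":-1},
  {"slide":[0,0,0],"rot":[0,0,0],"hand":-1},
])

```text
time: 17.4
tcp_pos: [0.6118, -0.321, 0.0159]
eef_rot: [[-0.97, -0.241, 0.004], [-0.241, 0.97, -0.003], [-0.003, -0.004, -1.0]]
contact_force: [-0.1, 0.0, 7.3]
finger_gap: 0.679
gripper_force: 65.0
```

```bash
cat >> h.py <<'E'
def leafplan(fx,fy=0.,gap=.005,grip=.0099):
    """TCP pose laying a plaque at face (fx,fy), held grip m below the TCP, gap m above the face"""
    from scipy.spatial.transform import Rotation as Ro
    s=r.read_state(); a=.26; d=.0805-fy; h=.010+grip+gap
    X=st(fx,d*np.cos(a)-h*np.sin(a),.034+d*np.sin(a)+h*np.cos(a))
    c_,s_=np.cos(SYAW),np.sin(SYAW); S=np.array([[c_,-s_,0],[s_,c_,0],[0,0,1]])
    n=S@[0,-np.sin(a),np.cos(a)]; x=-S[:,0]; Rt=np.c_[x,np.cross(-n,x),-n]
    R0=np.array(s["eef_rot"]); rv=Ro.from_matrix(R0.T@Rt).as_rotvec(degrees=True)/90
    D=X-s["tcp_pos"]; print("target",X.round(4),"rot",rv.round(3),"slide in leaf frame",(Rt.T@D*10).round(3),"in current frame",(R0.T@D*10).round(3),"t",round(s["time"],2))
E
python3 -c "
from h import *
leafplan(.066)"
```

```text
target [0.6281 0.0192 0.0788] rot [-0.166 -0.025  0.211] slide in leaf frame [0.14  3.451 0.268] in current frame [-0.98   3.261 -0.637] t 17.4
```

>>> send_rows([
  {"slide":[0,0,-0.2],"rot":[0,0,0],"hand":-1},
  {"slide":[0,0,-0.4],"rot":[0,0,0],"hand":-1},
  {"slide":[0,0,-0.45],"rot":[0,0,0],"hand":-1},
  {"slide":[0,0,-0.45],"rot":[0,0,0],"hand":-1},
  {"slide":[0,0,0],"rot":[0,0,0],"hand":-1},
])

```text
time: 17.9
tcp_pos: [0.6127, -0.3217, 0.172]
eef_rot: [[-0.97, -0.241, 0.012], [-0.241, 0.97, -0.009], [-0.009, -0.011, -1.0]]
contact_force: [0.3, -0.2, -0.2]
finger_gap: 0.679
gripper_force: 64.5
```

```bash
python3 -c "
from h import *
leafplan(.066,gap=.06)"
```

```text
target [0.6268 0.0052 0.1319] rot [-0.17  -0.021  0.212] slide in leaf frame [0.15  3.055 1.227] in current frame [-0.922  3.142  0.374] t 17.9
```

>>> send_rows([
  {"slide":[-0.115,0.39,0],"rot":[0,0,0],"hand":-1},
  {"slide":[-0.115,0.39,0],"rot":[0,0,0],"hand":-1},
  {"slide":[-0.115,0.39,0],"rot":[0,0,0],"hand":-1},
  {"slide":[-0.115,0.39,0],"rot":[0,0,0],"hand":-1},
  {"slide":[-0.115,0.39,0],"rot":[0,0,0],"hand":-1},
  {"slide":[-0.115,0.39,0],"rot":[0,0,0],"hand":-1},
  {"slide":[-0.115,0.39,0],"rot":[0,0,0],"hand":-1},
  {"slide":[-0.115,0.39,0],"rot":[0,0,0],"hand":-1},
  {"slide":[0,0,0],"rot":[-0.055,-0.008,0.07],"hand":-1},
  {"slide":[0,0,0],"rot":[-0.055,-0.008,0.07],"hand":-1},
  {"slide":[0,0,0],"rot":[-0.055,-0.008,0.07],"hand":-1},
  {"slide":[0,0,0],"rot":[0,0,0],"hand":-1},
  {"slide":[0,0,0],"rot":[0,0,0],"hand":-1},
])

```text
time: 19.2
tcp_pos: [0.6247, 0.0044, 0.1633]
eef_rot: [[-0.996, 0.083, 0.018], [0.085, 0.963, 0.255], [0.004, 0.255, -0.967]]
contact_force: [-0.0, -0.1, -1.2]
finger_gap: 0.679
gripper_force: 64.5
```

```bash
python3 -c "
from h import *
print(r.read_state()['finger_gap'],r.read_state()['tcp_pos']);leafplan(.066)"
```

```text
0.6786574086907853 [0.62468423 0.00442545 0.16325896]
target [0.6281 0.0192 0.0788] rot [-0.001 -0.003  0.002] slide in leaf frame [-0.021 -0.072  0.855] in current frame [-0.025 -0.07   0.855] t 19.2
```

>>> send_rows([
  {"slide":[-0.02,-0.07,0.3],"rot":[0,0,0],"hand":-1},
  {"slide":[0,0,0.3],"rot":[0,0,0],"hand":-1},
  {"slide":[0,0,0.2],"rot":[0,0,0],"hand":-1},
  {"slide":[0,0,0.05],"rot":[0,0,0],"hand":-1},
  {"slide":[0,0,0],"rot":[0,0,0],"hand":-1},
  {"slide":[0,0,0.02],"rot":[0,0,0],"hand":-1},
  {"slide":[0,0,0],"rot":[0,0,0],"hand":-1},
])

```text
time: 19.9
tcp_pos: [0.628, 0.02, 0.078]
eef_rot: [[-0.996, 0.085, 0.019], [0.087, 0.963, 0.256], [0.004, 0.257, -0.966]]
contact_force: [-0.1, -0.4, -0.6]
finger_gap: 0.684
gripper_force: 64.5
```

```bash
python3 -c "
from h import *
print(r.read_state()['contact_force']);leafplan(.066,gap=0)
for n in('side','scene'):
  im,c=look(n); p=proj(c,st(.066,.078,.06)).astype(int); cv2.imwrite('pics/'+n+'7.png',cv2.resize(im[p[1]-40:p[1]+40,p[0]-50:p[0]+50],(400,320),interpolation=2))
cv2.imwrite('pics/c7.png',np.hstack([cv2.imread('pics/side7.png'),cv2.imread('pics/scene7.png')]))
"
```

```text
[-0.12303456 -0.36818295 -0.5537683 ]
target [0.6282 0.0205 0.0739] rot [ 0.    -0.003  0.001] slide in leaf frame [-0.001 -0.005  0.041] in current frame [-0.001 -0.005  0.041] t 19.9
```

>>> send_rows([
  {"slide":[0,0,0.02],"rot":[0,0,0],"hand":-1},
  {"slide":[0,0,0.01],"rot":[0,0,0],"hand":-1},
  {"slide":[0,0,0.0],"rot":[0,0,0],"hand":-1},
])

```text
time: 20.3
tcp_pos: [0.6276, 0.0209, 0.0741]
eef_rot: [[-0.996, 0.086, 0.017], [0.087, 0.962, 0.257], [0.005, 0.258, -0.966]]
contact_force: [-0.9, -0.1, 0.4]
finger_gap: 0.681
gripper_force: 64.6
```

>>> send_rows([
  {"slide":[0,0,0.01],"rot":[0,0,0],"hand":-1},
  {"slide":[0,0,0.01],"rot":[0,0,0],"hand":-1},
  {"slide":[0,0,0.0],"rot":[0,0,0],"hand":-1},
])

```text
time: 20.6
tcp_pos: [0.6277, 0.021, 0.0738]
eef_rot: [[-0.996, 0.085, 0.018], [0.087, 0.963, 0.257], [0.005, 0.257, -0.966]]
contact_force: [-7.8, -3.0, 13.8]
finger_gap: 0.68
gripper_force: 66.1
```

>>> send_rows([
  {"slide":[0,0,-0.01],"rot":[0,0,0],"hand":-1},
  {"slide":[0,0,0],"rot":[0,0,0],"hand":0.7},
  {"slide":[0,0,0],"rot":[0,0,0],"hand":0.8},
  {"slide":[0,0,0],"rot":[0,0,0],"hand":0.9},
  {"slide":[0,0,0],"rot":[0,0,0],"hand":1},
  {"slide":[0,0,0],"rot":[0,0,0],"hand":1},
  {"slide":[0,0,-0.2],"rot":[0,0,0],"hand":1},
  {"slide":[0,0,-0.4],"rot":[0,0,0],"hand":1},
  {"slide":[0,0,-0.45],"rot":[0,0,0],"hand":1},
  {"slide":[0,0,-0.45],"rot":[0,0,0],"hand":1},
  {"slide":[0,0,0],"rot":[0,0,0],"hand":1},
  {"slide":[0,0,0],"rot":[0,0,0],"hand":1},
])

```text
time: 21.8
tcp_pos: [0.6251, -0.0175, 0.2183]
eef_rot: [[-0.996, 0.086, 0.018], [0.088, 0.962, 0.257], [0.004, 0.257, -0.966]]
contact_force: [-0.7, 0.6, 0.6]
finger_gap: 0.999
gripper_force: 0.0
```

```bash
python3 -c "
from h import *
im,c=look('wrist','w8')
a=.26
for x,y in((.096,.1105),(.036,.1105),(.096,.0505),(.036,.0505),(.066,.0805)):
  h=.016; print(proj(c,st(x,y*np.cos(a)-h*np.sin(a),.034+y*np.sin(a)+h*np.cos(a))).round())
plan((.588,.2695,.2),174.9)
"; python3 pq.py w8b
```

```text
[312. 225.]
[314. 167.]
[253. 225.]
[251. 167.]
[282. 197.]
rot [ 0.166 -0.005  0.   ] min rows 2.0 slide [0.62  2.823 0.17 ] rows 6.0 t 21.85
px 282 195 centre 0.6458 0.0362 size [81. 75.] headings [81, 171, 261, 351] area 3617.5
px 448 124 centre 0.5859 0.2633 size [59.7 62.2] headings [26, 116, 206, 296] area 1819.5
px 488 9 centre 0.4655 0.3067 size [71.5 32.1] headings [89, 179, 269, 359] area 1124.0
```

View pics/w8.png

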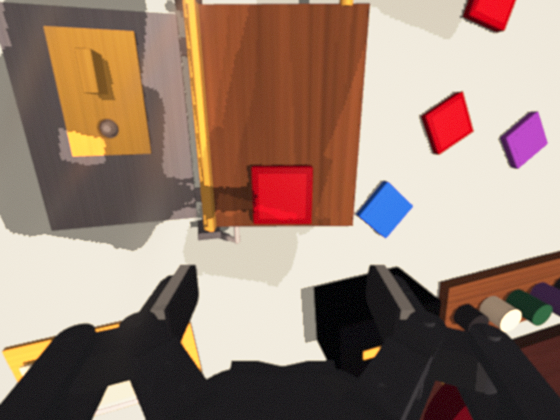

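The placed plaque is at (282,195) on the leaf, near its far end at about row 226. I check that margin numerically.

```bash
python3 -c "
from h import *
im=cv2.imread('pics/w8.png'); c=r.camera_info('wrist'); a=.26
P=lambda x,y,h: proj(c,st(x,y*np.cos(a)-h*np.sin(a),.034+y*np.sin(a)+h*np.cos(a))).round(1)
print('pred leaf end',P(.102,.14,.004),P(.102,.03,.004),'near',P(-.102,.14,.004))
h=cv2.cvtColor(im,cv2.COLOR_BGR2HSV)
for u in(225,240,325,335,345): print(u,[tuple(im[v,u]) for v in range(220,235,2)])
for u in(262,280,300): print(u,[tuple(im[v,u]) for v in range(214,234,2)])
" | sed 's/np.uint8(\([0-9]*\))/\1/g'
```

```text
pred leaf end [338.6 228. ] [234.5 228.3] near [352.6   3. ]
225 [(46, 76, 141), (44, 76, 139), (45, 75, 141), (68, 87, 124), (95, 104, 108), (143, 156, 162), (129, 141, 149), (69, 69, 78)]
240 [(40, 71, 135), (41, 75, 136), (40, 70, 134), (119, 136, 166), (188, 207, 218), (193, 210, 220), (193, 212, 221), (191, 209, 220)]
325 [(38, 69, 130), (40, 69, 131), (43, 72, 131), (160, 179, 201), (223, 235, 242), (223, 237, 242), (223, 236, 242), (224, 237, 242)]
335 [(47, 83, 159), (47, 88, 159), (48, 85, 158), (159, 182, 210), (224, 236, 242), (224, 237, 243), (223, 236, 242), (223, 236, 242)]
345 [(47, 84, 161), (44, 84, 161), (50, 84, 161), (160, 180, 206), (224, 237, 242), (224, 236, 242), (223, 236, 242), (223, 237, 242)]
262 [(28, 9, 222), (31, 20, 222), (28, 16, 210), (23, 16, 184), (20, 3, 180), (31, 46, 149), (120, 139, 164), (192, 211, 221), (195, 213, 221), (194, 214, 221)]
280 [(38, 20, 244), (37, 25, 244), (31, 6, 236), (27, 11, 200), (20, 13, 183), (38, 54, 151), (138, 157, 179), (195, 214, 222), (196, 215, 222), (195, 212, 221)]
300 [(33, 17, 223), (39, 26, 224), (26, 4, 209), (25, 6, 187), (24, 9, 183), (35, 48, 147), (137, 156, 177), (192, 211, 221), (195, 214, 222), (193, 212, 220)]
```

>>> send_rows([
  {"slide":[0,0,0],"rot":[0.083,0,0],"hand":1},
  {"slide":[0,0,0],"rot":[0.083,0,0],"hand":1},
  {"slide":[0.1,0.47,0.02],"rot":[0,0,0],"hand":1},
  {"slide":[0.1,0.47,0.03],"rot":[0,0,0],"hand":1},
  {"slide":[0.1,0.47,0.03],"rot":[0,0,0],"hand":1},
  {"slide":[0.1,0.47,0.03],"rot":[0,0,0],"hand":1},
  {"slide":[0.1,0.47,0.03],"rot":[0,0,0],"hand":1},
  {"slide":[0.1,0.47,0.03],"rot":[0,0,0],"hand":1},
  {"slide":[0,0,0],"rot":[0,0,0],"hand":1},
  {"slide":[0,0,0],"rot":[0,0,0],"hand":1},
  {"slide":[0,0,0],"rot":[0,0,0],"hand":1},
])

```text
time: 23.0
tcp_pos: [0.5898, 0.268, 0.2004]
eef_rot: [[-0.996, 0.088, -0.007], [0.088, 0.996, -0.0], [0.007, -0.001, -1.0]]
contact_force: [0.6, -0.7, -0.2]
finger_gap: 0.998
gripper_force: 0.0
```

```bash
python3 pq.py w9; python3 -c "
from h import *
plan((.588,.269,.013),174.9)"
```

```text
px 40 259 centre 0.6521 -0.0268 size [67.2 84. ] headings [85, 175, 265, 355] area 3113.5
px 282 184 centre 0.5847 0.2681 size [57.9 56.9] headings [26, 116, 206, 296] area 2596.0
px 319 35 centre 0.4457 0.3151 size [57.7 59. ] headings [71, 161, 251, 341] area 4116.0
rot [-0.    -0.004  0.   ] min rows 1.0 slide [0.021 0.011 1.877] rows 4.0 t 23.05
```

```bash
python3 -c "
from h import *
c=r.camera_info('scene'); print(onplane(c,(324,271),.009),onplane(c,(418,285),.009)); print(r.read_state()['joint_pos'])
plan((.587,.269,.013),206)"
```

```text
[0.69322553 0.17947985 0.009     ] [0.62881748 0.40735941 0.009     ]
[ 14.03417688  35.88123576  65.68437136   0.0906333   78.79571178
 -70.88995887]
rot [ 0.001 -0.004 -0.345] min rows 4.0 slide [0.022 0.025 1.877] rows 4.0 t 23.05
```

>>> send_rows([
  {"slide":[0,0,0],"rot":[0,-0.001,-0.086],"hand":1},
  {"slide":[0,0,0],"rot":[0,-0.001,-0.086],"hand":1},
  {"slide":[0,0,0],"rot":[0,-0.001,-0.086],"hand":1},
  {"slide":[0,0,0],"rot":[0,-0.001,-0.087],"hand":1},
  {"slide":[0.02,0.025,0.45],"rot":[0,0,0],"hand":1},
  {"slide":[0,0,0.45],"rot":[0,0,0],"hand":1},
  {"slide":[0,0,0.45],"rot":[0,0,0],"hand":1},
  {"slide":[0,0,0.35],"rot":[0,0,0],"hand":1},
  {"slide":[0,0,0.17],"rot":[0,0,0],"hand":1},
  {"slide":[0,0,0],"rot":[0,0,0],"hand":1},
  {"slide":[0,0,0],"rot":[0,0,0],"hand":-1},
  {"slide":[0,0,0],"rot":[0,0,0],"hand":-1},
  {"slide":[0,0,0],"rot":[0,0,0],"hand":-1},
  {"slide":[0,0,0],"rot":[0,0,0],"hand":-1},
  {"slide":[0,0,0],"rot":[0,0,0],"hand":-1},
  {"slide":[0,0,0],"rot":[0,0,0],"hand":-1},
])

```text
time: 24.65
tcp_pos: [0.5885, 0.2708, 0.0171]
eef_rot: [[-0.899, -0.439, 0.005], [-0.439, 0.899, 0.003], [-0.006, 0.0, -1.0]]
contact_force: [-0.3, -0.6, 6.5]
finger_gap: 0.679
gripper_force: 64.7
```

>>> send_rows([
  {"slide":[0,0,-0.2],"rot":[0,0,0],"hand":-1},
  {"slide":[0,0,-0.4],"rot":[0,0,0],"hand":-1},
  {"slide":[0,0,-0.45],"rot":[0,0,0],"hand":-1},
  {"slide":[0,0,-0.45],"rot":[0,0,0],"hand":-1},
  {"slide":[0,0,0],"rot":[0,0,0],"hand":-1},
])

```text
time: 25.15
tcp_pos: [0.5895, 0.271, 0.1728]
eef_rot: [[-0.898, -0.439, 0.014], [-0.439, 0.898, 0.005], [-0.015, -0.002, -1.0]]
contact_force: [0.4, 0.7, -1.2]
finger_gap: 0.681
gripper_force: 64.3
```

```bash
python3 -c "
from h import *
leafplan(-.002,gap=.09)"
```

```text
target [0.5584 0.0035 0.1609] rot [-0.16  -0.035  0.345] slide in leaf frame [ 0.072 -2.632 -0.577] in current frame [ 1.456 -2.266  0.101] t 25.15
```

>>> send_rows([
  {"slide":[0.24,-0.378,0],"rot":[0,0,0],"hand":-1},
  {"slide":[0.24,-0.378,0],"rot":[0,0,0],"hand":-1},
  {"slide":[0.24,-0.378,0],"rot":[0,0,0],"hand":-1},
  {"slide":[0.24,-0.378,0],"rot":[0,0,0],"hand":-1},
  {"slide":[0.24,-0.378,0],"rot":[0,0,0],"hand":-1},
  {"slide":[0.24,-0.378,0],"rot":[0,0,0],"hand":-1},
  {"slide":[0,0,0],"rot":[-0.032,-0.007,0.069],"hand":-1},
  {"slide":[0,0,0],"rot":[-0.032,-0.007,0.069],"hand":-1},
  {"slide":[0,0,0],"rot":[-0.032,-0.007,0.069],"hand":-1},
  {"slide":[0,0,0],"rot":[-0.032,-0.007,0.069],"hand":-1},
  {"slide":[0,0,0],"rot":[-0.032,-0.007,0.069],"hand":-1},
  {"slide":[0,0,0],"rot":[0,0,0],"hand":-1},
  {"slide":[0,0,0],"rot":[0,0,0],"hand":-1},
])

```text
time: 26.45
tcp_pos: [0.5571, 0.0031, 0.1642]
eef_rot: [[-0.996, 0.087, 0.009], [0.086, 0.964, 0.251], [0.013, 0.251, -0.968]]
contact_force: [-0.2, -0.2, -0.2]
finger_gap: 0.68
gripper_force: 64.3
```

```bash
python3 -c "
from h import *
print(r.read_state()['finger_gap']);leafplan(-.002,gap=.003,grip=.011)"
```

```text
0.6795495899562962
target [0.5604 0.0255 0.0779] rot [-0.004 -0.008 -0.   ] slide in leaf frame [-0.013 -0.003  0.892] in current frame [-0.024  0.002  0.892] t 26.45
```

>>> send_rows([
  {"slide":[-0.015,0,0.3],"rot":[-0.004,-0.008,0],"hand":-1},
  {"slide":[0,0,0.3],"rot":[0,0,0],"hand":-1},
  {"slide":[0,0,0.2],"rot":[0,0,0],"hand":-1},
  {"slide":[0,0,0.08],"rot":[0,0,0],"hand":-1},
  {"slide":[0,0,0],"rot":[0,0,0],"hand":-1},
  {"slide":[0,0,0.02],"rot":[0,0,0],"hand":-1},
  {"slide":[0,0,0],"rot":[0,0,0],"hand":-1},
])

```text
time: 27.15
tcp_pos: [0.5607, 0.0259, 0.0777]
eef_rot: [[-0.996, 0.088, 0.024], [0.091, 0.962, 0.257], [-0.0, 0.258, -0.966]]
contact_force: [0.6, 0.7, -0.5]
finger_gap: 0.677
gripper_force: 64.3
```

```bash
python3 -c "
from h import *
print(r.read_state()['contact_force']);leafplan(-.002,gap=0,grip=.011)"
```

```text
[ 0.59292068  0.74561032 -0.45114488]
target [0.5604 0.0263 0.075 ] rot [ 0.001  0.    -0.002] slide in leaf frame [ 0.003 -0.004  0.027] in current frame [ 0.003 -0.004  0.027] t 27.15
```

>>> send_rows([
  {"slide":[0,0,0.015],"rot":[0,0,0],"hand":-1},
  {"slide":[0,0,0.01],"rot":[0,0,0],"hand":-1},
  {"slide":[0,0,0],"rot":[0,0,0],"hand":-1},
])

```text
time: 27.45
tcp_pos: [0.5605, 0.0266, 0.0751]
eef_rot: [[-0.996, 0.089, 0.023], [0.092, 0.962, 0.257], [0.001, 0.258, -0.966]]
contact_force: [-2.0, -1.4, 4.8]
finger_gap: 0.682
gripper_force: 64.9
```

>>> send_rows([
  {"slide":[0,0,0.01],"rot":[0,0,0],"hand":-1},
  {"slide":[0,0,0],"rot":[0,0,0],"hand":-1},
])

```text
time: 27.65
tcp_pos: [0.5606, 0.0266, 0.075]
eef_rot: [[-0.996, 0.089, 0.023], [0.092, 0.962, 0.257], [0.001, 0.258, -0.966]]
contact_force: [-6.4, -4.3, 14.9]
finger_gap: 0.681
gripper_force: 66.0
```

>>> send_rows([
  {"slide":[0,0,-0.01],"rot":[0,0,0],"hand":-1},
  {"slide":[0,0,0],"rot":[0,0,0],"hand":0.7},
  {"slide":[0,0,0],"rot":[0,0,0],"hand":0.8},
  {"slide":[0,0,0],"rot":[0,0,0],"hand":0.9},
  {"slide":[0,0,0],"rot":[0,0,0],"hand":1},
  {"slide":[0,0,0],"rot":[0,0,0],"hand":1},
  {"slide":[0,0,-0.2],"rot":[0,0,0],"hand":1},
  {"slide":[0,0,-0.4],"rot":[0,0,0],"hand":1},
  {"slide":[0,0,-0.45],"rot":[0,0,0],"hand":1},
  {"slide":[0,0,-0.45],"rot":[0,0,0],"hand":1},
  {"slide":[0,0,0],"rot":[0,0,0],"hand":1},
  {"slide":[0,0,0],"rot":[0,0,0],"hand":1},
])

```text
time: 28.85
tcp_pos: [0.557, -0.012, 0.2196]
eef_rot: [[-0.996, 0.089, 0.023], [0.092, 0.962, 0.257], [0.001, 0.258, -0.966]]
contact_force: [-0.0, -0.7, -0.9]
finger_gap: 0.999
gripper_force: 0.0
```

```bash
python3 -c "
from h import *
im,c=look('wrist','w10')
cv2.imwrite('pics/c10.png',cv2.resize(im[60:300,160:420],(650,600)))
plan((.446,.315,.2),174.9)
"; python3 pq.py w10b
```

```text
rot [ 0.167 -0.002 -0.002] min rows 2.0 slide [1.392 3.155 0.185] rows 7.0 t 28.9
px 282 254 centre 0.6578 0.035 size [84.2 76. ] headings [78, 168, 258, 348] area 2918.5
px 281 192 centre 0.5757 0.0419 size [80.8 76.3] headings [82, 172, 262, 352] area 3638.5
px 480 58 centre 0.4456 0.31 size [64.1 59.3] headings [71, 161, 251, 341] area 2102.0
```

View pics/c10.png

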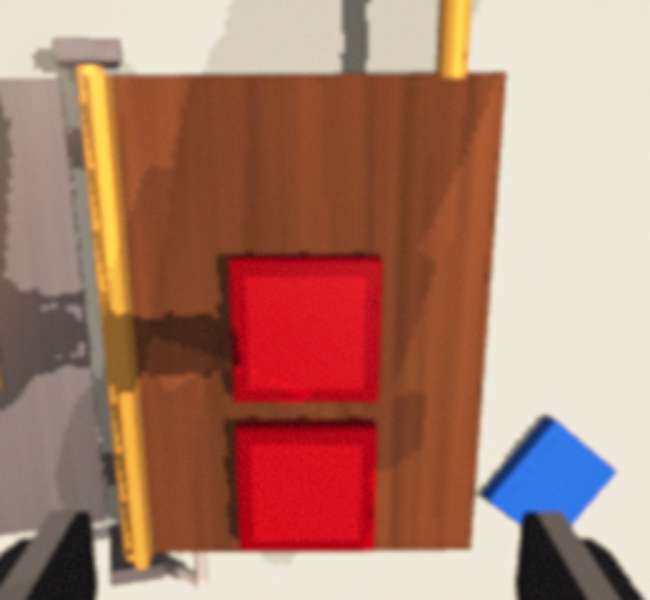

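```bash
cat > fx.py <<'E'
from h import *
def facept(c,uv,h):
    a=.26; n=np.array([np.sin(-SYAW)*-1*0,0,0]); cs,sn=np.cos(SYAW),np.sin(SYAW)
    S=np.array([[cs,-sn,0],[sn,cs,0],[0,0,1]]); n=S@[0,-np.sin(a),np.cos(a)]; o0=np.array([*SX,.034])+h*n
    o,d=ray(c,uv); X=o+d*(n@(o0-o))/(n@d); L=S.T@(X-o0)
    return np.array([L[0],np.hypot(L[1],L[2])])*1000
E
python3 -c "
from fx import *
c=r.camera_info('wrist'); F=lambda x,y:(160+x/2.5,60+y/2.5)
print('leaf far',facept(c,F(430,548),.004),'near',facept(c,F(300,74),.004), 'outer', facept(c,F(490,300),.004))
for n,p in dict(farpl_far=(300,549),farpl_near=(300,421),mid_far=(300,402),mid_near=(300,256),mid_hinge=(229,330),mid_out=(381,330),far_hinge=(238,490),far_out=(375,490)).items(): print(n,facept(c,F(*p),.016).round(1))
"
```

```text
leaf far [ 98.08609491 136.28297839] near [-101.92854162   78.99515689] outer [-16.70578356 154.93640229]
farpl_far [90.5 77.5]
farpl_near [30.5 78. ]
mid_far [22.2 78.1]
mid_near [-37.1  78.5]
mid_hinge [-8.2 50.5]
mid_out [ -7.8 110. ]
far_hinge [61.8 51.6]
far_out [ 62.2 109.4]
```

>>> send_rows([
  {"slide":[0,0,0.45],"rot":[0,0,0],"hand":1},
  {"slide":[0,0,0.45],"rot":[0,0,0],"hand":1},
  {"slide":[0,0,0.35],"rot":[0,0,0],"hand":1},
  {"slide":[0,0,0.2],"rot":[0,0,0],"hand":1},
  {"slide":[0,0,0.03],"rot":[0,0,0],"hand":1},
  {"slide":[0,0,0],"rot":[0,0,0],"hand":-1},
  {"slide":[0,0,0],"rot":[0,0,0],"hand":-1},
  {"slide":[0,0,0],"rot":[0,0,0],"hand":-1},
  {"slide":[0,0,0],"rot":[0,0,0],"hand":-1},
  {"slide":[0,0,0],"rot":[0,0,0],"hand":-1},
  {"slide":[0,0,-0.06],"rot":[0,0,0],"hand":-1},
  {"slide":[-0.04,0,0],"rot":[0,0,0],"hand":-1},
  {"slide":[0,0,0],"rot":[0,0,0],"hand":-1},
  {"slide":[0,0,0.04],"rot":[0,0,0],"hand":-1},
  {"slide":[0,0,0.02],"rot":[0,0,0],"hand":-1},
  {"slide":[0,0,0],"rot":[0,0,0],"hand":-1},
])

```text
time: 30.55
tcp_pos: [0.5644, 0.0255, 0.0778]
eef_rot: [[-0.996, 0.089, 0.023], [0.091, 0.962, 0.257], [0.001, 0.258, -0.966]]
contact_force: [-7.2, -4.0, 16.1]
finger_gap: 0.672
gripper_force: 66.0
```

>>> send_rows([
  {"slide":[0,0,-0.01],"rot":[0,0,0],"hand":-1},
  {"slide":[0,0,0],"rot":[0,0,0],"hand":0.7},
  {"slide":[0,0,0],"rot":[0,0,0],"hand":0.8},
  {"slide":[0,0,0],"rot":[0,0,0],"hand":0.9},
  {"slide":[0,0,0],"rot":[0,0,0],"hand":1},
  {"slide":[0,0,0],"rot":[0,0,0],"hand":1},
  {"slide":[0,0,-0.2],"rot":[0,0,0],"hand":1},
  {"slide":[0,0,-0.4],"rot":[0,0,0],"hand":1},
  {"slide":[0,0,-0.45],"rot":[0,0,0],"hand":1},
  {"slide":[0,0,-0.45],"rot":[0,0,0],"hand":1},
  {"slide":[0,0,0],"rot":[0,0,0],"hand":1},
  {"slide":[0,0,0],"rot":[0,0,0],"hand":1},
])

```text
time: 31.75
tcp_pos: [0.5609, -0.0131, 0.2225]
eef_rot: [[-0.996, 0.089, 0.023], [0.092, 0.962, 0.257], [0.001, 0.258, -0.966]]
contact_force: [-0.4, 0.5, -1.4]
finger_gap: 1.001
gripper_force: 0.0
```

```bash
cat > meas.py <<'E'
from fx import *
import sys
im,c=look('wrist',sys.argv[1]); h=cv2.cvtColor(im,cv2.COLOR_BGR2HSV)
m=(((h[...,0]<8)|(h[...,0]>170))&(h[...,1]>170)&(h[...,2]>60)).astype(np.uint8)*255
for b in blobs(m,1000):
    P=np.array([facept(c,q,.016) for q in b.reshape(-1,2)[::2]],np.float32)
    (x,y),wh,a=cv2.minAreaRect(P); print(round(x,1),round(y,1),np.round(wh,1),round(a,1),'x',P[:,0].min().round(1),P[:,0].max().round(1),'d',P[:,1].min().round(1),P[:,1].max().round(1))
E
python3 meas.py w11; python3 -c "
from h import *
plan((.446,.315,.2),174.9)"
```

```text
61.8 79.7 [61.4 60.2] 89.7 x 31.5 92.0 d 49.0 110.3
-2.5 79.8 [61.5 61.8] 89.7 x -33.6 28.5 d 49.2 110.5
-123.6 251.0 [36.6 43.3] 78.7 x -147.4 -100.0 d 229.7 271.9
rot [ 0.167 -0.002 -0.002] min rows 2.0 slide [1.432 3.163 0.214] rows 7.0 t 31.8
```

>>> send_rows([
  {"slide":[0,0,0],"rot":[0.083,0,-0.001],"hand":1},
  {"slide":[0,0,0],"rot":[0.083,0,-0.001],"hand":1},
  {"slide":[0.18,0.395,0.02],"rot":[0,0,0],"hand":1},
  {"slide":[0.18,0.395,0.03],"rot":[0,0,0],"hand":1},
  {"slide":[0.18,0.395,0.03],"rot":[0,0,0],"hand":1},
  {"slide":[0.18,0.395,0.03],"rot":[0,0,0],"hand":1},
  {"slide":[0.18,0.395,0.03],"rot":[0,0,0],"hand":1},
  {"slide":[0.18,0.395,0.03],"rot":[0,0,0],"hand":1},
  {"slide":[0.18,0.395,0.03],"rot":[0,0,0],"hand":1},
  {"slide":[0.18,0.395,0.0],"rot":[0,0,0],"hand":1},
  {"slide":[0,0,0],"rot":[0,0,0],"hand":1},
  {"slide":[0,0,0],"rot":[0,0,0],"hand":1},
])

```text
time: 33.0
tcp_pos: [0.4445, 0.3151, 0.2011]
eef_rot: [[-0.996, 0.086, -0.004], [0.086, 0.996, -0.0], [0.004, -0.001, -1.0]]
contact_force: [0.2, -0.9, 0.0]
finger_gap: 0.997
gripper_force: 0.0
```

```bash
python3 pq.py w12; python3 -c "
from h import *
plan((.447,.315,.013),161)"
```

```text
px 31 330 centre 0.6183 -0.0308 size [ 66.3 128.7] headings [85, 175, 265, 355] area 2691.0
px 283 187 centre 0.4435 0.3155 size [57.5 57.6] headings [71, 161, 251, 341] area 2543.5
rot [-0.001 -0.002  0.155] min rows 2.0 slide [-0.016  0.013  1.884] rows 4.0 t 33.05
```

>>> send_rows([
  {"slide":[0,0,0],"rot":[0,0,0.078],"hand":1},
  {"slide":[0,0,0],"rot":[0,0,0.077],"hand":1},
  {"slide":[-0.005,0.01,0.45],"rot":[0,0,0],"hand":1},
  {"slide":[0,0,0.45],"rot":[0,0,0],"hand":1},
  {"slide":[0,0,0.45],"rot":[0,0,0],"hand":1},
  {"slide":[0,0,0.35],"rot":[0,0,0],"hand":1},
  {"slide":[0,0,0.17],"rot":[0,0,0],"hand":1},
  {"slide":[0,0,0],"rot":[0,0,0],"hand":1},
  {"slide":[0,0,0],"rot":[0,0,0],"hand":-1},
  {"slide":[0,0,0],"rot":[0,0,0],"hand":-1},
  {"slide":[0,0,0],"rot":[0,0,0],"hand":-1},
  {"slide":[0,0,0],"rot":[0,0,0],"hand":-1},
  {"slide":[0,0,0],"rot":[0,0,0],"hand":-1},
  {"slide":[0,0,0],"rot":[0,0,0],"hand":-1},
])

```text
time: 34.45
tcp_pos: [0.4471, 0.3156, 0.0175]
eef_rot: [[-0.945, 0.326, 0.002], [0.326, 0.945, 0.002], [-0.001, 0.002, -1.0]]
contact_force: [-0.2, -1.4, 6.9]
finger_gap: 0.676
gripper_force: 64.7
```

>>> send_rows([
  {"slide":[0,0,-0.2],"rot":[0,0,0],"hand":-1},
  {"slide":[0,0,-0.4],"rot":[0,0,0],"hand":-1},
  {"slide":[0,0,-0.45],"rot":[0,0,0],"hand":-1},
  {"slide":[0,0,-0.45],"rot":[0,0,0],"hand":-1},
  {"slide":[0,0,0],"rot":[0,0,0],"hand":-1},
])

```text
time: 34.95
tcp_pos: [0.4485, 0.3164, 0.1726]
eef_rot: [[-0.945, 0.326, 0.01], [0.326, 0.945, 0.006], [-0.008, 0.009, -1.0]]
contact_force: [0.0, 0.2, -1.2]
finger_gap: 0.679
gripper_force: 64.6
```

```bash
python3 -c "
from h import *
leafplan(-.062,gap=.09)"
```

```text
target [0.4986 0.0089 0.1609] rot [-0.16   0.026 -0.153] slide in leaf frame [-0.773 -2.948 -0.663] in current frame [-1.476 -2.745  0.104] t 34.95
```

>>> send_rows([
  {"slide":[-0.185,-0.343,0],"rot":[0,0,0],"hand":-1},
  {"slide":[-0.185,-0.343,0],"rot":[0,0,0],"hand":-1},
  {"slide":[-0.185,-0.343,0],"rot":[0,0,0],"hand":-1},
  {"slide":[-0.185,-0.343,0],"rot":[0,0,0],"hand":-1},
  {"slide":[-0.185,-0.343,0],"rot":[0,0,0],"hand":-1},
  {"slide":[-0.185,-0.343,0],"rot":[0,0,0],"hand":-1},
  {"slide":[-0.185,-0.343,0],"rot":[0,0,0],"hand":-1},
  {"slide":[-0.185,-0.343,0],"rot":[0,0,0],"hand":-1},
  {"slide":[0,0,0],"rot":[-0.053,0.009,-0.051],"hand":-1},
  {"slide":[0,0,0],"rot":[-0.053,0.009,-0.051],"hand":-1},
  {"slide":[0,0,0],"rot":[-0.053,0.009,-0.051],"hand":-1},
  {"slide":[0,0,0],"rot":[0,0,0],"hand":-1},
  {"slide":[0,0,0],"rot":[0,0,0],"hand":-1},
])

```text
time: 36.25
tcp_pos: [0.4965, 0.0075, 0.1653]
eef_rot: [[-0.996, 0.092, 0.01], [0.092, 0.964, 0.249], [0.014, 0.248, -0.969]]
contact_force: [0.4, 1.0, -0.3]
finger_gap: 0.681
gripper_force: 64.6
```

```bash
python3 -c "
from h import *
print(r.read_state()['finger_gap']);leafplan(-.062,gap=.003,grip=.0115)"
```

```text
0.6813000203991572
target [0.5006 0.0307 0.0784] rot [-0.006 -0.008 -0.004] slide in leaf frame [-0.021  0.004  0.901] in current frame [-0.032  0.012  0.9  ] t 36.25
```

>>> send_rows([
  {"slide":[-0.022,0.005,0.3],"rot":[-0.006,-0.008,-0.004],"hand":-1},
  {"slide":[0,0,0.3],"rot":[0,0,0],"hand":-1},
  {"slide":[0,0,0.2],"rot":[0,0,0],"hand":-1},
  {"slide":[0,0,0.1],"rot":[0,0,0],"hand":-1},
  {"slide":[0,0,0],"rot":[0,0,0],"hand":-1},
  {"slide":[0,0,0],"rot":[0,0,0],"hand":-1},
])

```text
time: 36.85
tcp_pos: [0.501, 0.0311, 0.0793]
eef_rot: [[-0.996, 0.083, 0.024], [0.086, 0.962, 0.258], [-0.002, 0.259, -0.966]]
contact_force: [0.1, -0.2, -1.7]
finger_gap: 0.675
gripper_force: 64.6
```

```bash
python3 -c "
from h import *
print(r.read_state()['contact_force']);leafplan(-.062,gap=0,grip=.0115)"
```

```text
[ 0.14932287 -0.15222771 -1.68234029]
target [0.5007 0.0315 0.0755] rot [0.001 0.001 0.002] slide in leaf frame [ 0.003 -0.006  0.038] in current frame [ 0.003 -0.006  0.038] t 36.85
```

>>> send_rows([
  {"slide":[0,0,0.02],"rot":[0,0,0],"hand":-1},
  {"slide":[0,0,0.015],"rot":[0,0,0],"hand":-1},
  {"slide":[0,0,0],"rot":[0,0,0],"hand":-1},
])

```text
time: 37.15
tcp_pos: [0.5009, 0.0318, 0.0756]
eef_rot: [[-0.996, 0.083, 0.024], [0.087, 0.962, 0.258], [-0.002, 0.259, -0.966]]
contact_force: [-0.3, -0.3, 1.3]
finger_gap: 0.676
gripper_force: 64.8
```

>>> send_rows([
  {"slide":[0,0,0.01],"rot":[0,0,0],"hand":-1},
  {"slide":[0,0,0],"rot":[0,0,0],"hand":-1},
])

```text
time: 37.35
tcp_pos: [0.501, 0.0318, 0.0754]
eef_rot: [[-0.996, 0.083, 0.024], [0.086, 0.962, 0.258], [-0.002, 0.259, -0.966]]
contact_force: [-5.9, -2.9, 13.5]
finger_gap: 0.681
gripper_force: 66.2
```

>>> send_rows([
  {"slide":[0,0,-0.01],"rot":[0,0,0],"hand":-1},
  {"slide":[0,0,0],"rot":[0,0,0],"hand":0.7},
  {"slide":[0,0,0],"rot":[0,0,0],"hand":0.8},
  {"slide":[0,0,0],"rot":[0,0,0],"hand":0.9},
  {"slide":[0,0,0],"rot":[0,0,0],"hand":1},
  {"slide":[0,0,0],"rot":[0,0,0],"hand":1},
  {"slide":[0,0,-0.2],"rot":[0,0,0],"hand":1},
  {"slide":[0,0,-0.4],"rot":[0,0,0],"hand":1},
  {"slide":[0,0,-0.45],"rot":[0,0,0],"hand":1},
  {"slide":[0,0,-0.45],"rot":[0,0,0],"hand":1},
  {"slide":[0,0,-0.4],"rot":[0,0,0],"hand":1},
  {"slide":[0,0,0],"rot":[0,0,0],"hand":1},
  {"slide":[0,0,0],"rot":[0,0,0],"hand":1},
])

```text
time: 38.65
tcp_pos: [0.4962, -0.0173, 0.2585]
eef_rot: [[-0.996, 0.083, 0.024], [0.087, 0.962, 0.258], [-0.001, 0.259, -0.966]]
contact_force: [-0.3, 0.7, -1.0]
finger_gap: 1.001
gripper_force: 0.0
```

```bash
python3 meas.py w13; python3 -c "
from h import *
a=cv2.imread('pics/w13.png'); im,c=look('side','side13'); look('scene','scene13')
p=proj(c,st(0,0,.03)).astype(int); q=cv2.resize(im[p[1]-70:p[1]+70,p[0]-65:p[0]+65],(390,420),interpolation=2)
cv2.imwrite('pics/c13.png',np.hstack([a[:,150:],q]))"
```

```text
-2.2 81.5 [188.6  65.4] 0.1 x -96.5 92.1 d 48.8 114.2
```

View pics/c13.png

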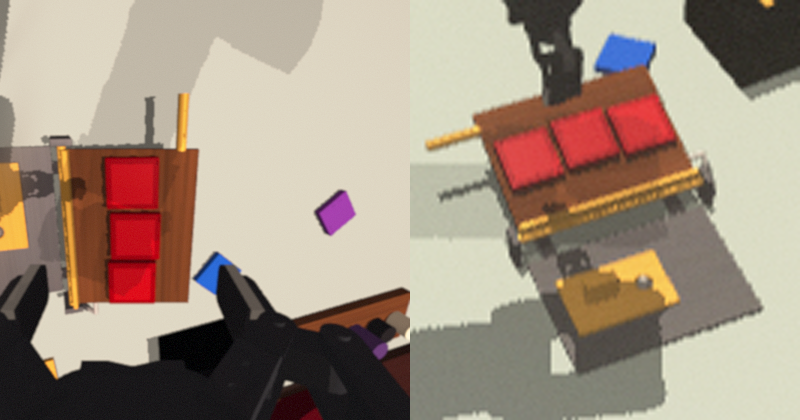

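The last view shows the three plaques side by side on the leaf. The row spans face x -96 to +92, the leaf spans -102 to +98, and gaps show between the plaques. The marker is still flat on the pin and no other crimson is in sight. I do one check for stray red, then hand in.

```bash
python3 - <<'E'
from h import *
ok=True
for n in("scene","side"):
    im=cv2.imread(f"pics/{n}13.png"); c=r.camera_info(n); h=cv2.cvtColor(im,cv2.COLOR_BGR2HSV)
    m=(((h[...,0]<8)|(h[...,0]>170))&(h[...,1]>170)&(h[...,2]>90)).astype(np.uint8)*255
    for b in blobs(m,30):
        (u,v),_,_=cv2.minAreaRect(b); X=onplane(c,(u,v),.06)
        if .2<np.hypot(*X[:2])<.95:
            print(n,round(u),round(v),cv2.contourArea(b),X.round(3))
            if not(.44<X[0]<.7 and -.03<X[1]<.12): ok=False
if ok: print(r.close_job())
E
```

```text
scene 295 214 689.0 [0.563 0.027 0.06 ]
side 250 204 209.0 [0.505 0.039 0.06 ]
side 268 197 248.0 [0.57  0.038 0.06 ]
side 287 193 254.5 [0.633 0.027 0.06 ]
the job is handed in; nothing more can be done
None
```

The job is handed in: the leaf is fully open, the marker sits flat on the bed over the pin, all three crimson plaques lie side by side on the leaf, and the robot never went near the ashtray.

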